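Brush out the paint cups and start the guarded dryer

TASK

Wash up after painting the model: take the long brush from its stand and brush out each paint cup on the bench, working from the lightest colour to the darkest (yellow, then red, then black; one may be missing), each time pushing the brush to the bottom, drawing its lower end up into the upper half of the cup and pushing it to the bottom again. Put the brush back in its stand and stand the cups upright on the rimmed drying plate; only when all that is done, switch the dryer on: lift the red safety cover on the switch box, flip the toggle beneath it fully over, and close the cover again. Leave the little tree, the paint jar and the foam block where they are.

Things in the scene. Friction and masses are not known exactly. Their poses are not given: they have to be found in the camera images.
- cup_yellow: Loose white plastic mixing cup stained with yellow paint (yellow band outside, yellow inside). Round, straight, open at the top: 60 mm outside diameter, 75 mm tall, wall 3.5 mm, floor 5 mm thick, about 160 g. Origin: centre of its underside; z up. May be absent.
- cup_red: Loose white plastic mixing cup stained with red paint (red band outside, red inside). Round, straight, open at the top: 60 mm outside diameter, 75 mm tall, wall 3.5 mm, floor 5 mm thick, about 160 g. Origin: centre of its underside; z up. May be absent.
- cup_black: Loose white plastic mixing cup stained with black paint (black band outside, black inside). Round, straight, open at the top: 60 mm outside diameter, 75 mm tall, wall 3.5 mm, floor 5 mm thick, about 160 g. Origin: centre of its underside; z up. May be absent.
- brush: Loose upright cup brush, 153 mm long in all, about 90 g, heavy end down. Origin: centre of the flat lower end of the bristle head; z runs up the handle. Rigid round bristle head 34 mm diameter from 0 to 60 mm, thin 10 mm shank up to 85 mm, square 16 x 16 mm wooden handle with a blue end from 85 to 153 mm (its faces along the brush's x and y). It starts standing upright in its stand and also stands by itself on its flat end.
- brush_tip (a point): Centre of the flat lower end of the bristle head (the brush's origin).
- brush_grip (a point): Where to grip the brush: on the axis of the square handle, 125 mm above the lower end; the handle reaches 28 mm higher.
- stand: Fixed brush stand: an open steel tube, 62 mm outside and 52 mm inside diameter, rim 54 mm above the bench, on a dark 90 x 90 x 6 mm wooden foot. Origin: centre of its underside.
- stand_in (a point): Centre of the inner floor of the brush stand, 6 mm above the bench; the brush's lower end rests here.
- plate: Fixed dark drying plate with a low grey rim: 360 mm along its x, 150 mm along its y; its flat top is 10 mm above the bench, the rim is 10 mm wide and stands 8 mm above that flat top, leaving 340 x 130 mm inside. Three thin marked circles at x = -105, 0 and +105 mm, y = 0 show handy places for cups; anywhere flat inside the rim will do. Origin: centre of its underside; z up.
- switchbox: Fixed grey switch box of the dryer, 130 mm along its x, 120 mm along its y, top 40 mm above the bench; it carries the red cover and, under it, the toggle. Origin: centre of its underside. Its -x side is its front; the cover is hinged at its +x (far) side. The toggle's pivot is at x = 0, y = 0, z = 41 mm.
- cover (a joint): Angle of the red safety cover: 0 = closed, 1.75 = fully open, tipped back to the far side. The cover is a hood 80 mm long (x), 78 mm wide (y) and 54 mm high over the toggle, about 70 g; its stiff hinge (about 0.07 N m) keeps it at any angle.
- cover_hinge (a point): On the cover's hinge line, which runs along the switch box's y, at x = +42 mm, z = 41 mm of the switch box. This point's frame turns with the cover.
- cover_grip (a point): Grip point on the cover's black lifting tab, 12 mm thick along the switch box's y and 20 mm deep, which juts out from the hood's front top edge, up and to the front at 45 degrees when closed, ending 50 mm from that edge. This point lies on the tab 36 mm from the edge; from the hinge point in the cover's frame it is at x = -105.5, z = +79.5 mm. Pinched along y, the tab can turn in the grip while the hand stays upright.
- toggle (a joint): Angle of the steel bat toggle: 0 = off, leaning 0.5 rad to the switch box's -y side; 1.0 = on, leaning 0.5 rad to its +y side. It swings about the switch box's x direction and stays where it is left (about 0.06 N m); on means past 0.8.
- toggle_tip (a point): Centre of the 14 mm ball at the end of the toggle, 38 mm from its pivot, about 74 mm above the bench. The toggle's rod is 10 mm thick.
- tree: Bystander: little green model tree on a round 56 mm cream foam base, 120 mm tall, loose. Origin: centre of its underside. Leave alone.
- paint_jar: Bystander: blue paint jar with a white cap, 52 mm diameter, 60 mm tall, loose. Origin: centre of its underside. Leave alone.
- foam_block: Bystander: cream foam block 90 x 60 x 50 mm, loose. Origin: centre of its underside. Leave alone.
Mind the look-alikes: they are no part of the job. What is shaped like the brush but green or pink is not meant.

How it is judged:
By the outcome, as a careful person would: the job done as asked, in the order asked, and still so for the second after the job is handed in, with the robot touching nothing.
Of cup_yellow, cup_red, cup_black only 2 to 3 are there at a start; the rules pass over those that are not, and their reading is None.
At some moment in a run one of cup_yellow, cup_red, cup_black may be knocked a few centimetres aside while the robot is not near it.
It also fails if it takes over 210 s, if anything falls off the work surface, if the arm or the gripper's body presses on something with over 40 N, if the wrist force passes 120 N, or if a joint passes its speed limit or range.

ROBOT

A 6-joint arm with a two-finger parallel gripper is mounted at the origin on the work surface. World frame = base frame: x ahead of the robot, y to its left, z up, the work surface at z = 0. Lengths are in m, angles in rad, forces in N, time in s.
With the tool pointing down it reaches from about 0.35 to 0.775 m from the base axis. Payload 5.5 kg.
Tool frame: the origin (TCP) lies on the centre line of the jaws, within the pads' length; the fingertips stand 11 mm ahead of it and the grasp point (between the pads) lies 8 mm behind it; y points along the fingers, x is the direction in which the jaws open and shut, and the axes are right-handed (so a half turn about y gives the same grasp; the last joint's range is limited). The gripper opens to 85 mm and grips with 20 to 120 N. Pads are 22 mm wide; open, the fingers measure 114 mm over their backs; the gripper's body (76 mm by 85 mm) begins 54 mm behind the grasp point. The pads swing forward as they close: fully open they stand 13 mm farther back than shut.
Start: joints at [-1.48, 0.313, 0.046, 1.304, 0, 1.431], TCP at [0.132, -0.56, 0.242] pointing down, gripper open.
Joint ranges: [-2.76, 2.76], [-0.86, 1.69], [-1.03, 1.26], [-2.2, 2.34], [-1.47, 1.5], [-3.14, 3.14]. Speed limits (rad/s): [2.57, 2.57, 3.14, 3.14, 3.14, 3.14].

INTERFACE

Orientations are given as a 3x3 rotation matrix whose columns are the frame's x, y, z axes.
In Python, from workcell import manip gives the robot as it stands. The module is installed in compiled form; this text tells all that it offers.
- The arm moves only by the tool carry_out, never from a script. Its argument "plan" is text: rows parted by semicolons, each of 7 numbers parted by spaces: the finger opening in m, from 0 to 0.0854, then the shift along the world's x, y, z in m, then the turn, a rotation vector about the world's x, y, z in degrees. In form: fingers tx ty tz ax ay az; .... A call has 1 to 10 rows; each row shifts and turns the commanded pose from where the row before left it; what a row does not reach is not made up. A row lasts 1/8 s, in which the tool goes at most 62.5 mm and 10.7 degrees, less where a joint would pass 70% of its speed; a pose out of reach is approached as far as the arm can. A call with a gripper value outside its range is refused whole. The fingers move at their own pace and stop on an object; the grip force is fixed at half the most. Time passes only in rows, so rows that do not move let the fingers close. It gives the time, the measured TCP pose, the force and the opening at its end, in the units of the state.
- manip.observe(): the state, without advancing time (a new reading comes with each control period).
- manip.read_camera(name): name is "scene" or "top" or "wrist"; returns the picture (384x512x3 uint8, blue, green, red); there is no depth.
- manip.camera_model(name): a dict with "fx", "fy", "cx", "cy" (pixels), "rvec" (rotation vector, rad) and "tvec" (3), from world to camera coordinates, as OpenCV has them. Camera axes: x right, y down, z forward; pixel columns grow to the right and rows downward; lengths in m; the calibration is good to about 2 mm. A picture is of the moment at which its call begins: read the wrist's pose just before it. camera_model takes no time and is no camera call; for the wrist camera it gives the pose at the moment of the call.
- manip.hand_in(): hands the job in, once; it reports no verdict.
The state is a dict: "clock": time; "joints": joint angles; "qvel": joint speeds; "tau": joint torques, N m; "tool_pos": TCP position; "tool_rot": TCP orientation; "force": force on the tool from outside, world axes, zero at the start; "ft_torque": the same for the moment, N m; "gripper_width": opening from 0.0 (shut) to 1.0 (fully open).
Only numpy, scipy, OpenCV 4.12 (cv2) and the standard library are available. Lean on these libraries where they do the work, as an engineer would, in place of code of your own. Each camera call takes 0.05 s, during which the arm holds its last target.

## Working session

There is one attempt and no reset: what is moved stays moved. The work goes in short steps, Python scripts to look and compute and a tool call to move; the robot and the scene stay as the last step left them, time stands still between calls to the robot, and variables do not carry over. Pictures are saved under pics/ and viewed, and the job is handed in when it is done.

Besides the shell and the picture viewer there is one more tool, called after "Emit:" by a JSON object that holds its "api" and its "payload", one argument or row to a line. carry_out: Moves the arm, as the interface text tells. Its arguments: {"type":"object","properties":{"plan":{"type":"string"}},"required":["plan"]}

```bash
mkdir -p pics
cat > h.py <<'E'
import numpy as np,cv2
from workcell import manip
def snap(n,f):
    im=manip.read_camera(n); cv2.imwrite('pics/'+f+'.png',im); return im
def cam(n):
    m=manip.camera_model(n);K=np.array([[m['fx'],0,m['cx']],[0,m['fy'],m['cy']],[0,0,1]],float)
    R=cv2.Rodrigues(np.array(m['rvec'],float))[0];t=np.array(m['tvec'],float).ravel();return K,R,t
def pix2w(n,u,v,z,c=None):
    K,R,t=c or cam(n);d=R.T@np.linalg.inv(K)@np.array([u,v,1.]);o=-R.T@t
    return o+d*(z-o[2])/d[2]
def w2pix(n,p,c=None):
    K,R,t=c or cam(n);q=K@(R@np.array(p,float)+t);return q[:2]/q[2]
def crop(im,x0,y0,x1,y1,s,f):
    cv2.imwrite('pics/'+f+'.png',cv2.resize(im[y0:y1,x0:x1],None,fx=s,fy=s,interpolation=cv2.INTER_CUBIC))
E
python3 - <<'E'
from h import *
np.set_printoptions(precision=4,suppress=True)
for n in ['scene','top','wrist']:
    snap(n,n+'0')
    K,R,t=cam(n);print(n,K[0,0],-R.T@t,R[2])
print(manip.observe())
E
```

```text
scene 414.9477650270384 [ 1.2033 -0.6547  0.7225] [-0.5707  0.5648 -0.5961]
top 355.74290746538264 [ 0.3921 -0.0693  1.0501] [ 0.2104 -0.0077 -0.9776]
wrist 301.9552156452221 [ 0.2057 -0.5426  0.3732] [-0.2895 -0.0678 -0.9548]
{'clock': 0.15, 'joints': array([-1.4796,  0.3138,  0.0453,  1.3036,  0.    ,  1.4312]), 'qvel': array([ 0.0001, -0.0009,  0.0022, -0.0005,  0.0014,  0.0006]), 'tau': array([  0.0022, -48.1064,  29.8817,   0.014 ,  -0.0001,   0.    ]), 'tool_pos': array([ 0.1315, -0.5594,  0.2416]), 'tool_rot': array([[ 0.2288, -0.0001,  0.9735],
       [-0.9735,  0.0014,  0.2288],
       [-0.0013, -1.    ,  0.0002]]), 'force': array([-0.5054,  0.1678,  0.1266]), 'ft_torque': array([-0.0064, -0.0123, -0.0014]), 'gripper_width': 1.0033178282649597}
```

View pics/scene0.png

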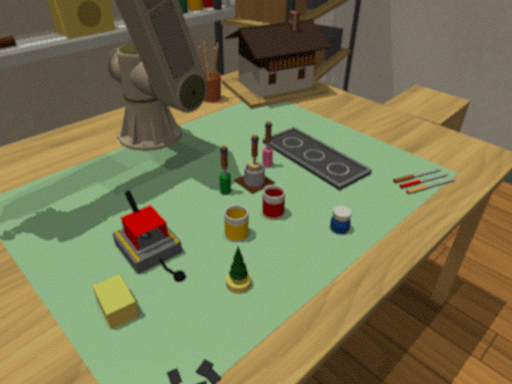

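View pics/top0.png

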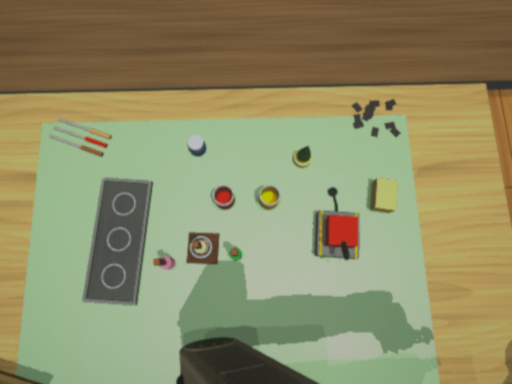

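View pics/wrist0.png

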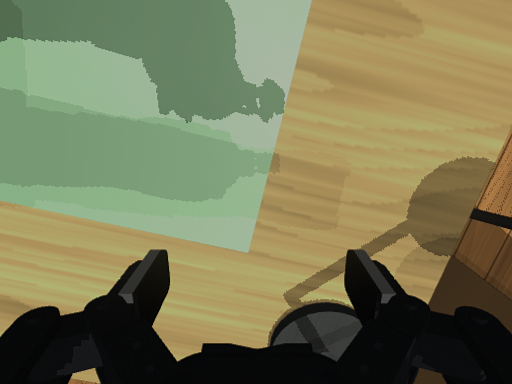

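Run:
```python
from h import *
t=cv2.imread('pics/top0.png');s=cv2.imread('pics/scene0.png')
crop(t,140,170,300,280,5,'tc1');crop(t,300,170,420,270,6,'tc2');crop(t,75,170,165,310,4,'tc4')
crop(s,200,110,330,250,4,'sc1');crop(s,90,180,210,330,4,'sc2')
```

```text
(no output)
```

View pics/tc1.png

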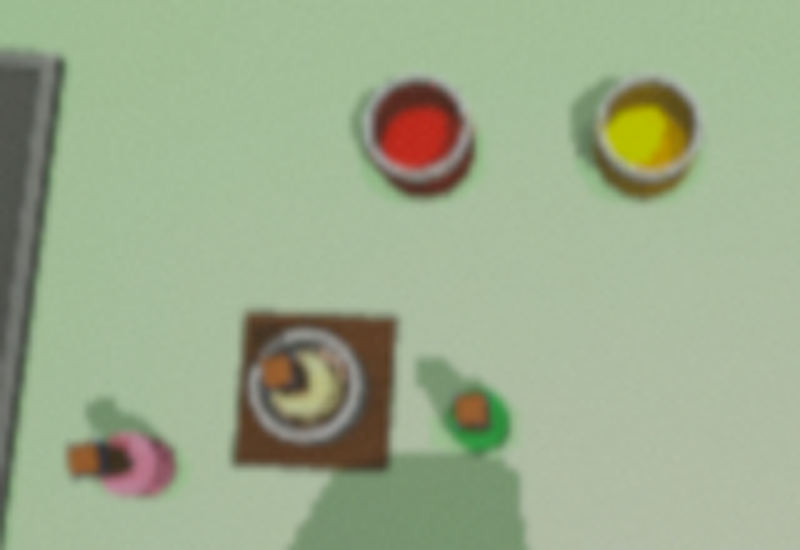

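View pics/tc2.png

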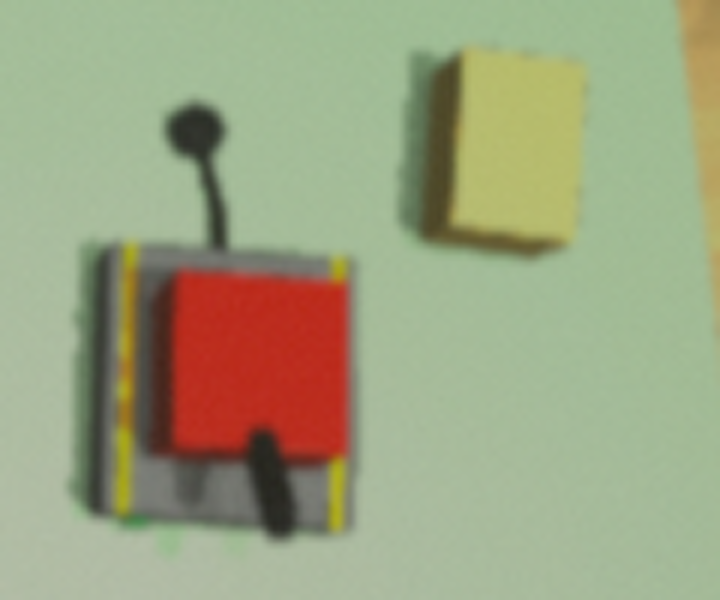

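View pics/tc4.png

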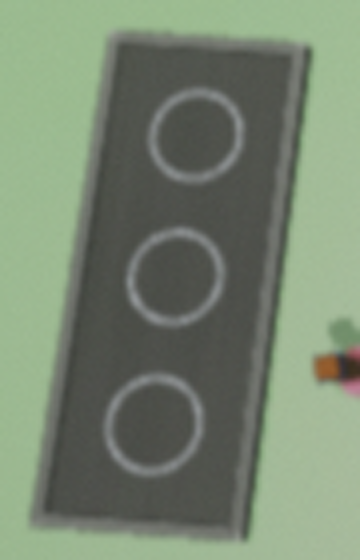

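View pics/sc1.png

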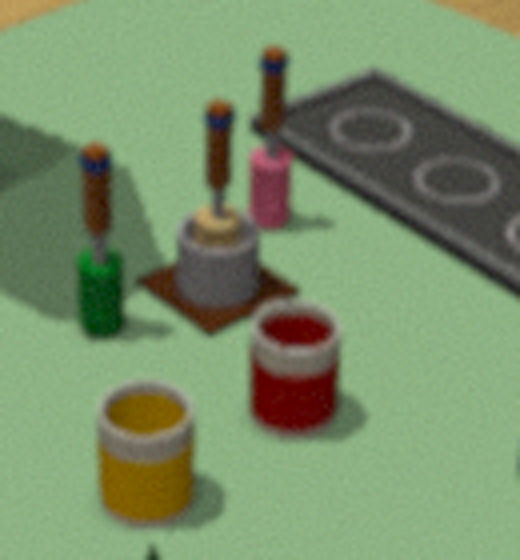

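View pics/sc2.png

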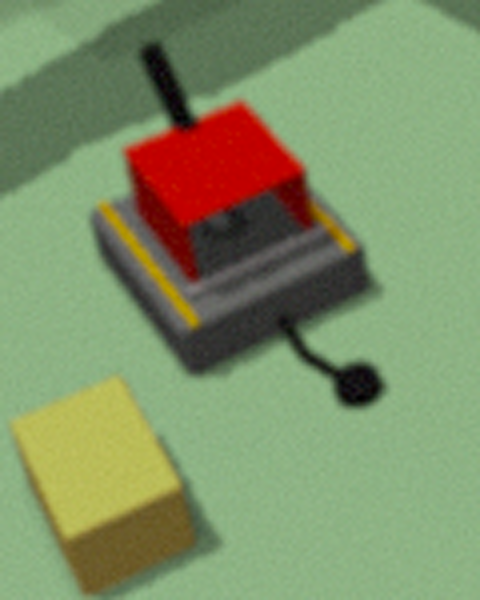

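Run:
```python
from h import *
np.set_printoptions(precision=4,suppress=True)
def T(x,y,ox,oy,s): return (ox+(x+.5)/s-.5, oy+(y+.5)/s-.5)
def P(lbl,n,p,z): print(lbl,n,pix2w(n,*p,z))
a=lambda x,y:T(x,y,140,170,5); b=lambda x,y:T(x,y,200,110,4)
c=lambda x,y:T(x,y,300,170,6); d=lambda x,y:T(x,y,75,170,4); e=lambda x,y:T(x,y,90,180,4)
for l,p,q,z in [('red',(418,131),(295,326),.075),('yel',(648,131),(146,411),.075),('hand',(278,370),(219,107),.159),('stand',(306,385),(219,232),.054),('green',(472,410),(96,152),.153),('pink',(86,460),(274,52),.153)]:
    P(l,'top',a(*p),z);P(l,'scene',b(*q),z)
for p in [(247,312),(397,318),(388,468),(235,464)]: P('foot','top',a(*p),.006)
for p in [(196,136),(176,277),(154,425)]: P('circ','top',d(*p),.010)
# box top corners z=.04: 
for p in [(104,244),(352,256),(349,533),(95,515)]: P('box','top',c(*p),.04)
for p in [(178,270),(347,281),(347,457),(172,455)]: P('cover','top',c(*p),.095)
P('tabend','top',c(278,537),.041+.0895)
for p in [(126,155),(241,103),(303,174),(186,222)]: P('coverS','scene',e(*p),.095)
P('tabend','scene',e(150,48),.13)
P('tree','top',(303,158),.0);P('jar','top',(196,143),.06)
```

```text
red top [0.6045 0.0001 0.075 ]
red scene [0.6066 0.0016 0.075 ]
yel top [ 0.6014 -0.1289  0.075 ]
yel scene [ 0.6054 -0.1297  0.075 ]
hand top [0.4661 0.0648 0.159 ]
hand scene [0.4675 0.0647 0.159 ]
stand top [0.4662 0.065  0.054 ]
stand scene [0.4673 0.0666 0.054 ]
green top [ 0.4444 -0.0312  0.153 ]
green scene [ 0.4483 -0.0323  0.153 ]
pink top [0.4246 0.1605 0.153 ]
pink scene [0.4264 0.1617 0.153 ]
foot top [0.5132 0.1063 0.006 ]
foot top [0.5075 0.0182 0.006 ]
foot top [0.421 0.024 0.006]
foot top [0.4255 0.1122 0.006 ]
circ top [0.602  0.3009 0.01  ]
circ top [0.4977 0.3102 0.01  ]
circ top [0.3928 0.3203 0.01  ]
box top [ 0.563 -0.267  0.04 ]
box top [ 0.5542 -0.3856  0.04  ]
box top [ 0.4235 -0.3726  0.04  ]
box top [ 0.4347 -0.2545  0.04  ]
cover top [ 0.5409 -0.289   0.095 ]
cover top [ 0.534  -0.3651  0.095 ]
cover top [ 0.4551 -0.3581  0.095 ]
cover top [ 0.4579 -0.2804  0.095 ]
tabend top [ 0.4198 -0.3151  0.1305]
coverS scene [ 0.4568 -0.3563  0.095 ]
coverS scene [ 0.4604 -0.2807  0.095 ]
coverS scene [ 0.5415 -0.291   0.095 ]
coverS scene [ 0.5313 -0.3615  0.095 ]
tabend scene [ 0.4191 -0.3119  0.13  ]
tree top [ 0.7344 -0.2423  0.    ]
jar top [0.7686 0.0797 0.06  ]
```

Emit:
{"api": "carry_out", "payload": {
  "plan": "0.0854 0.05 0.03 0.03 0 0 9.5; 0.0854 0.05 0.03 0.03 0 0 9.5; 0.0854 0.05 0.03 0 0 0 9.5; 0.0854 0.04 0.05 0 0 0 9.5; 0.0854 0.04 0.05 0 0 0 9.5; 0.0854 0.03 0.055 0 0 0 9.5; 0.0854 0.02 0.055 0 0 0 9.5; 0.0854 0.02 0.055 0 0 0 9.5; 0.0854 0.02 0.055 0 0 0 0; 0.0854 0.01 0.055 0 0 0 0"
}}

```text
clock: 1.4
tool_pos: [0.4553, -0.0982, 0.2992]
tool_rot: [[1.0, 0.0, 0.013], [-0.013, 0.0, 1.0], [0.0, -1.0, 0.0]]
force: [0.5, 0.8, -1.0]
gripper_width: 1.001
```

Emit:
{"api": "carry_out", "payload": {
  "plan": "0.0854 0.01 0.05 0 0 0 0; 0.0854 0 0.045 0.0 0 0 0; 0.0854 0 0 0 0 0 0; 0.0854 0 0 0 0 0 0"
}}

```text
clock: 1.9
tool_pos: [0.4648, -0.0053, 0.2994]
tool_rot: [[1.0, -0.0, 0.013], [-0.013, -0.0, 1.0], [-0.0, -1.0, -0.0]]
force: [0.4, -0.2, -0.2]
gripper_width: 0.999
```

Run:
```python
from h import *
im=snap('wrist','w1');c=cam('wrist');print(-c[1].T@c[2],manip.observe()['tool_pos'],manip.observe()['joints'])
print(w2pix('wrist',[.4665,.0655,.159]),w2pix('wrist',[.4665,.0655,.054]))
```

```text
[0.46629758 0.06975009 0.43088499] [ 0.46484454 -0.00578082  0.29935447] [-1.85151451e-01  8.74278263e-02 -9.75488064e-02  1.38593630e+00
 -3.67474872e-04  1.39978642e+00]
[257.1325978  106.46600081] [257.04924158 105.03563375]
```

View pics/w1.png

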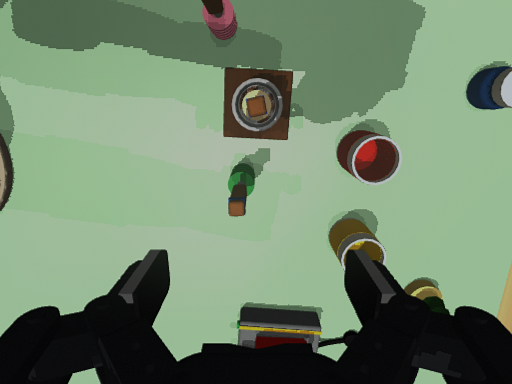

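Run:
```python
from h import *
im=cv2.imread('pics/w1.png');crop(im,215,60,300,145,7,'w1c')
```

```text
(no output)
```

View pics/w1c.png

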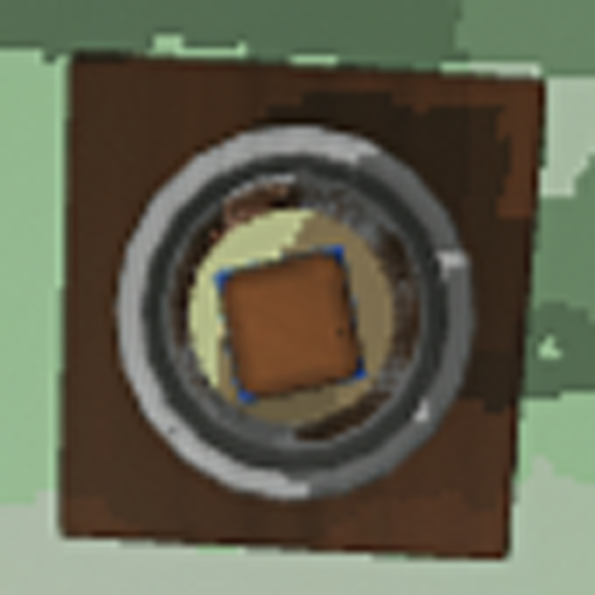

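Run:
```python
from h import *
T=lambda x,y:(215+(x+.5)/7-.5,60+(y+.5)/7-.5)
print(pix2w('wrist',*T(291,325),.159))
P=[pix2w('wrist',*T(*p),.159) for p in [(220,278),(340,248),(362,375),(245,400)]]
for i in range(4):
    d=P[(i+1)%4]-P[i];print(np.hypot(d[0],d[1]),np.degrees(np.arctan2(d[1],d[0])))
print(pix2w('wrist',*T(294,312),.054))
```

```text
[0.46565075 0.06589735 0.159     ]
0.015091289189095695 12.588033155095376
0.01522582737274169 -80.07564724683915
0.014855170437558223 -169.09839140991795
0.014779515584736452 100.78491183476739
[0.46594276 0.0665291  0.054     ]
```

Emit:
{"api": "carry_out", "payload": {
  "plan": "0.0854 0 0.036 0 0 0 6; 0.0854 0.001 0.036 0 0 0 5.7; 0.0854 0 0 -0.05 0 0 0; 0.0854 0 0 -0.05 0 0 0; 0.0854 0 0 -0.05 0 0 0; 0.0854 0 0 -0.026 0 0 0; 0.0854 0 0 0 0 0 0"
}}

```text
clock: 2.82
tool_pos: [0.4642, 0.0656, 0.1215]
tool_rot: [[0.982, -0.005, -0.187], [0.187, -0.0, 0.982], [-0.005, -1.0, 0.001]]
force: [0.3, -1.0, -1.1]
gripper_width: 1.001
```

Emit:
{"api": "carry_out", "payload": {
  "plan": "0.06 0.001 0 0 0 0 0; 0.03 0 0 0 0 0 0; 0.0 0 0 0 0 0 0; 0.0 0 0 0 0 0 0; 0.0 0 0 0 0 0 0; 0.0 0 0 0 0 0 0; 0.0 0 0 0 0 0 0"
}}

```text
clock: 3.7
tool_pos: [0.4674, 0.0669, 0.1242]
tool_rot: [[0.982, 0.001, -0.19], [0.19, -0.0, 0.982], [0.001, -1.0, -0.0]]
force: [-0.2, -0.4, 5.4]
gripper_width: 0.178
```

Emit:
{"api": "carry_out", "payload": {
  "plan": "0 0 0 0.02 0 0 0; 0 0 0 0.03 0 0 0; 0 0 0 0.04 0 0 0; 0 0 0 0.04 0 0 0; 0 0 0 0.02 0 0 0; 0 0 0 0 0 0 0"
}}

```text
clock: 4.45
tool_pos: [0.4675, 0.0669, 0.2745]
tool_rot: [[0.982, 0.002, -0.19], [0.19, -0.0, 0.982], [0.002, -1.0, -0.0]]
force: [0.5, -0.9, -0.3]
gripper_width: 0.174
```

Run:
```python
from h import *
snap('top','t2');snap('wrist','w2');snap('scene','s2')
a=cv2.imread('pics/scene0.png');b=cv2.imread('pics/s2.png');print(manip.observe()['tool_pos'])
crop(b,190,80,330,250,4,'s2c')
```

```text
[0.46608367 0.06691225 0.27198009]
```

View pics/t2.png

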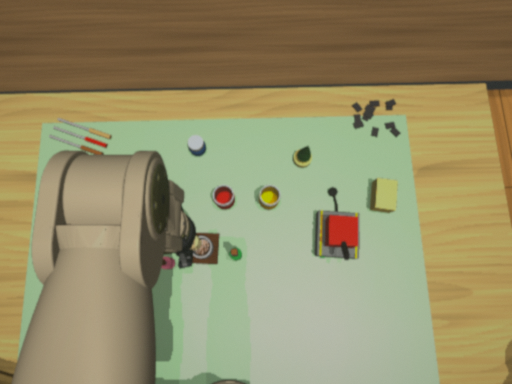

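View pics/s2c.png

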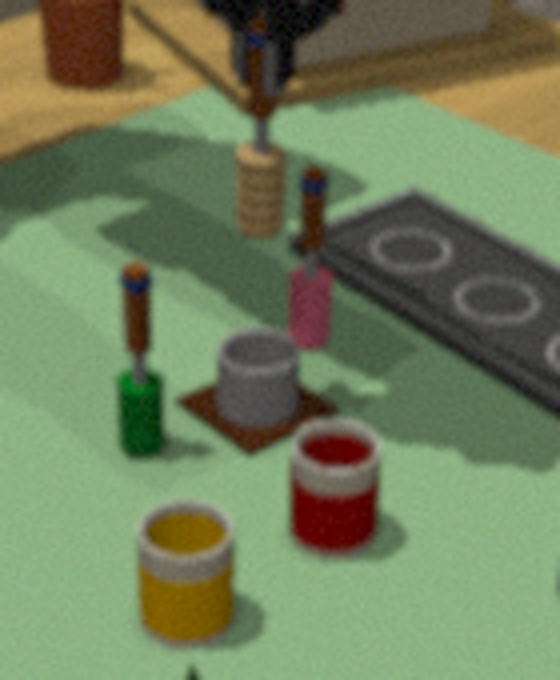

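View pics/w2.png

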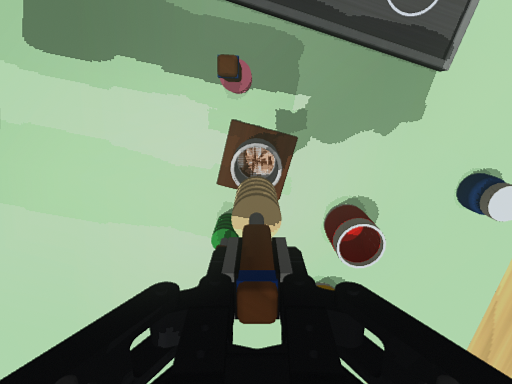

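Emit:
{"api": "carry_out", "payload": {
  "plan": "0 0.015 -0.02 0 0 0 0; 0 0.025 -0.045 0 0 0 0; 0 0.025 -0.045 0 0 0 0; 0 0.025 -0.045 0 0 0 0; 0 0.025 -0.045 0 0 0 0; 0 0.02 -0.045 0 0 0 0; 0 0.015 -0.022 0 0 0 0; 0 0 0 0 0 0 0; 0 0 0 0 0 0 0"
}}

```text
clock: 5.72
tool_pos: [0.6161, -0.1995, 0.272]
tool_rot: [[0.982, -0.003, -0.19], [0.19, 0.002, 0.982], [-0.002, -1.0, 0.002]]
force: [-0.1, 1.7, -0.5]
gripper_width: 0.178
```

Run:
```python
from h import *
im=snap('wrist','w3');print(manip.observe()['tool_pos'],w2pix('wrist',[.6035,-.1293,.075]))
crop(im,150,30,400,230,3,'w3c')
```

```text
[ 0.61614167 -0.19913378  0.27264077] [257.70154652 106.20083805]
```

View pics/w3c.png

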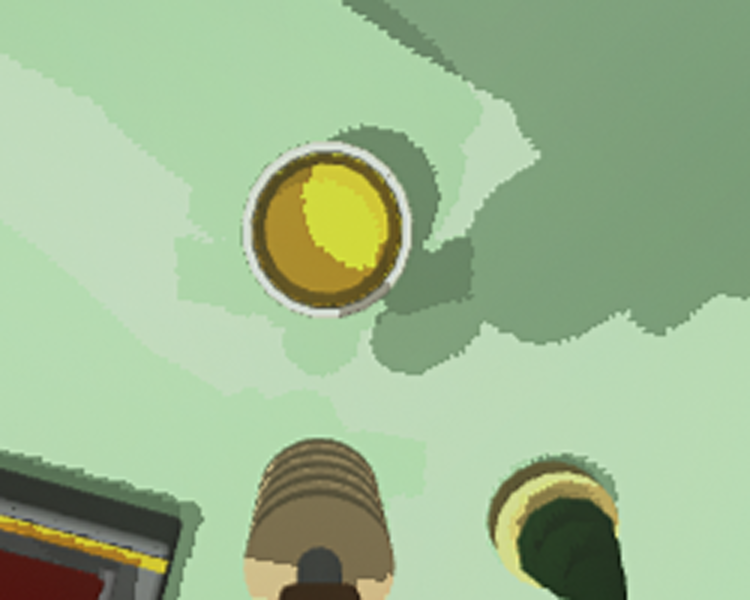

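Emit:
{"api": "carry_out", "payload": {
  "plan": "0 -0.0035 0.03 0 0 0 0; 0 -0.004 0.025 0 0 0 0; 0 -0.004 0.0155 0 0 0 0; 0 0 0 -0.03 0 0 0; 0 0 0 -0.03 0 0 0; 0 0 0 -0.008 0 0 0; 0 0 0 0 0 0 0; 0 0 0 0 0 0 0"
}}

```text
clock: 6.78
tool_pos: [0.6061, -0.1298, 0.207]
tool_rot: [[0.982, 0.002, -0.19], [0.19, -0.001, 0.982], [0.002, -1.0, -0.001]]
force: [0.2, 0.6, -0.2]
gripper_width: 0.18
```

Run:
```python
from h import *
im=snap('wrist','w4');s=snap('scene','s4');print(manip.observe()['tool_pos'])
crop(s,190,130,310,260,4,'s4c')
```

```text
[ 0.60607156 -0.12995964  0.2068842 ]
```

View pics/s4c.png

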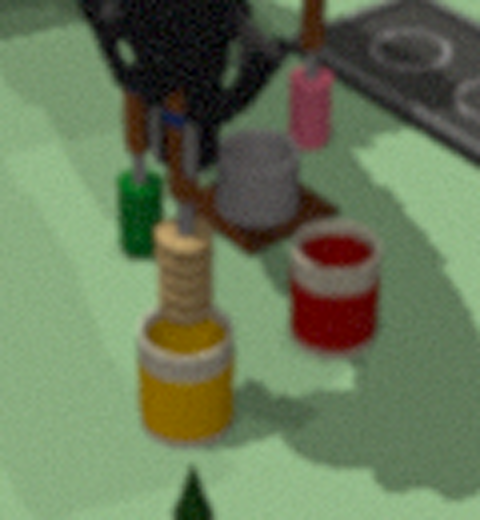

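View pics/w4.png

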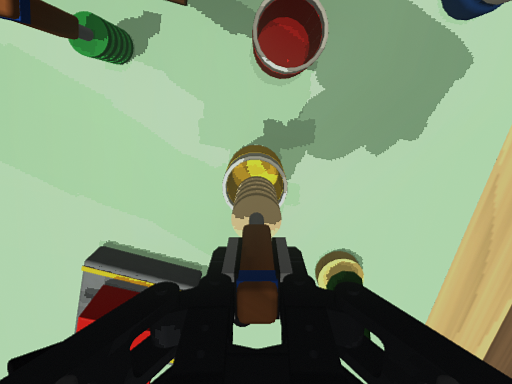

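Run:
```python
from h import *
for z in [.089,.149,.174,.24]: print(z,(w2pix('scene',[.605,-.129,z])-[190,130])*4, w2pix('wrist',[.6055,-.1297,z]))
```

```text
0.089 [184.50550708 310.96448788] [255.58764353 192.45972171]
0.149 [183.02285156 231.42094611] [255.41465523 218.21957001]
0.174 [182.372653   196.53819969] [255.30997452 233.8076718 ]
0.24 [180.55557473  99.05308667] [254.82734978 305.67577077]
```

Emit:
{"api": "carry_out", "payload": {
  "plan": "0 -0.001 0.0005 -0.025 0 0 0; 0 0 0 -0.03 0 0 0; 0 0 0 -0.02 0 0 0; 0 0 0 -0.004 0 0 0; 0 0 0 -0.003 0 0 0; 0 0 0 0 0 0 0; 0 0 0 0 0 0 0"
}}

```text
clock: 7.75
tool_pos: [0.6049, -0.1293, 0.1245]
tool_rot: [[0.982, 0.002, -0.19], [0.19, -0.001, 0.982], [0.001, -1.0, -0.001]]
force: [0.4, 0.3, -0.5]
gripper_width: 0.178
```

Emit:
{"api": "carry_out", "payload": {
  "plan": "0 0 0 -0.002 0 0 0; 0 0 0 -0.001 0 0 0; 0 0 0 -0.001 0 0 0; 0 0 0 0 0 0 0"
}}

```text
clock: 8.25
tool_pos: [0.6051, -0.1295, 0.1231]
tool_rot: [[0.982, 0.004, -0.19], [0.19, -0.002, 0.982], [0.003, -1.0, -0.002]]
force: [-5.1, 1.5, 15.7]
gripper_width: 0.184
```

Emit:
{"api": "carry_out", "payload": {
  "plan": "0 0 0 0.02 0 0 0; 0 0 0 0.02 0 0 0; 0 0 0 0.012 0 0 0; 0 0 0 0 0 0 0; 0 0 0 0 0 0 0"
}}

```text
clock: 8.88
tool_pos: [0.604, -0.129, 0.1707]
tool_rot: [[0.982, -0.001, -0.19], [0.19, 0.0, 0.982], [-0.001, -1.0, 0.001]]
force: [-0.2, 0.9, -1.2]
gripper_width: 0.177
```

Emit:
{"api": "carry_out", "payload": {
  "plan": "0 0 0 -0.02 0 0 0; 0 0 0 -0.02 0 0 0; 0 0 0 -0.007 0 0 0; 0 0 0 -0.002 0 0 0; 0 0 0 -0.001 0 0 0; 0 0 0 -0.001 0 0 0; 0 0 0 0 0 0 0; 0 0 0 0 0 0 0"
}}

```text
clock: 9.88
tool_pos: [0.6037, -0.1291, 0.1232]
tool_rot: [[0.982, 0.0, -0.189], [0.189, -0.001, 0.982], [0.0, -1.0, -0.001]]
force: [-6.9, 0.6, 16.8]
gripper_width: 0.179
```

Emit:
{"api": "carry_out", "payload": {
  "plan": "0 0 0 0.03 0 0 0; 0 0 0 0.05 0 0 0; 0 0 0 0.05 0 0 0; 0 0.005 0.01 0.018 0 0 0; 0 0.005 0.02 0 0 0 0; 0 0.005 0.02 0 0 0 0; 0 0 0.01 0 0 0 0; 0 0 0 0 0 0 0; 0 0 0 0 0 0 0"
}}

```text
clock: 11.0
tool_pos: [0.6191, -0.0692, 0.268]
tool_rot: [[0.982, -0.001, -0.19], [0.19, -0.0, 0.982], [-0.001, -1.0, 0.0]]
force: [-0.7, 0.0, -1.6]
gripper_width: 0.173
```

Run:
```python
from h import *
im=snap('wrist','w5');print(manip.observe()['tool_pos'],w2pix('wrist',[.6055,.001,.075]));snap('top','t5')
crop(im,150,30,400,230,3,'w5c')
```

```text
[ 0.61919068 -0.06944761  0.26815821] [256.58702086 105.15206394]
```

View pics/w5c.png

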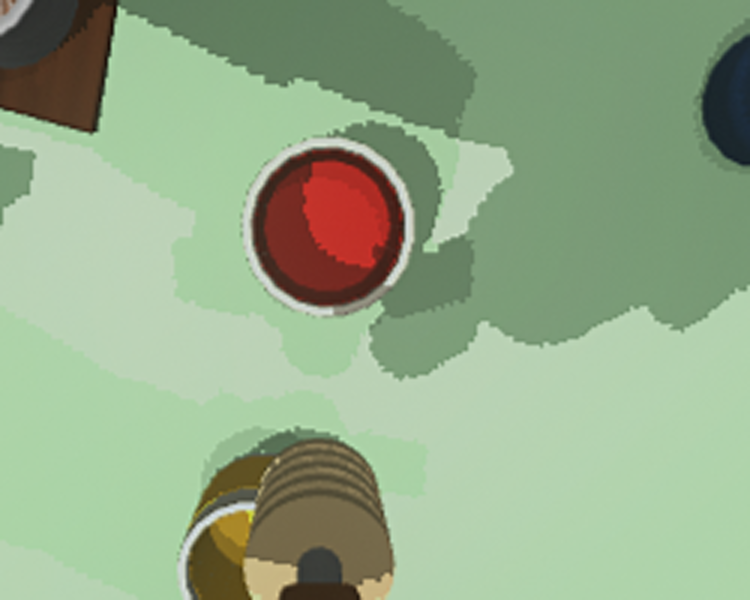

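View pics/t5.png

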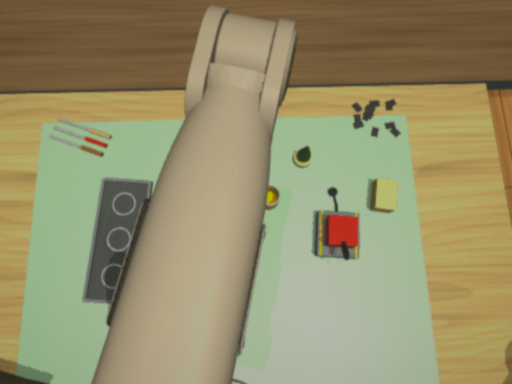

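Emit:
{"api": "carry_out", "payload": {
  "plan": "0 -0.0035 0.03 0 0 0 0; 0 -0.004 0.025 0 0 0 0; 0 -0.0035 0.0155 0 0 0 0; 0 0 0 -0.03 0 0 0; 0 0 0 -0.03 0 0 0; 0 0 0 0 0 0 0; 0 0 0 0 0 0 0"
}}

```text
clock: 11.98
tool_pos: [0.6088, 0.001, 0.2096]
tool_rot: [[0.982, 0.001, -0.189], [0.189, -0.0, 0.982], [0.001, -1.0, -0.0]]
force: [0.1, -0.2, -1.2]
gripper_width: 0.18
```

Run:
```python
from h import *
im=snap('wrist','w6');s=snap('scene','s6');print(manip.observe()['tool_pos'])
crop(s,210,110,330,230,4,'s6c');crop(im,180,100,330,250,4,'w6c')
```

```text
[0.609319   0.00101474 0.2102192 ]
```

View pics/w6c.png

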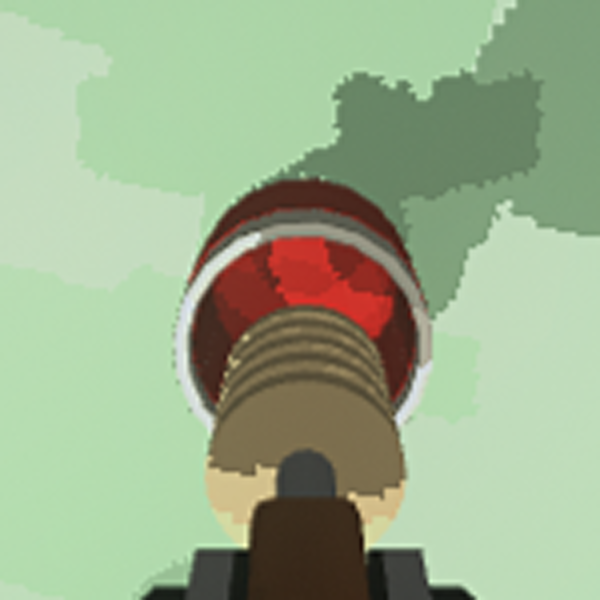

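View pics/s6c.png

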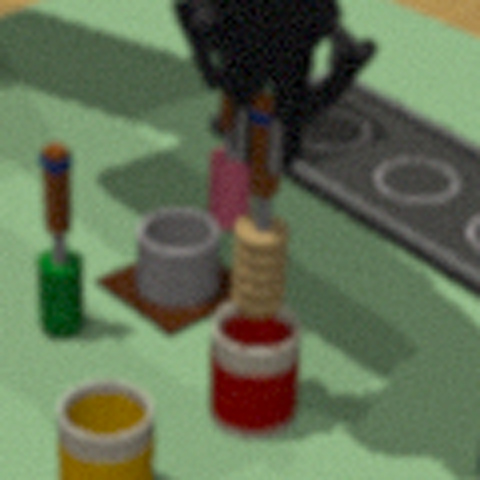

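Aligned with the red cup; going down to the bottom, up to the upper half, down again.

Emit:
{"api": "carry_out", "payload": {
  "plan": "0 -0.001 0 -0.025 0 0 0; 0 0 0 -0.03 0 0 0; 0 0 0 -0.02 0 0 0; 0 0 0 -0.005 0 0 0; 0 0 0 -0.003 0 0 0; 0 0 0 -0.002 0 0 0; 0 0 0 -0.001 0 0 0; 0 0 0 0 0 0 0; 0 0 0 0 0 0 0"
}}

```text
clock: 13.2
tool_pos: [0.6078, 0.0013, 0.1232]
tool_rot: [[0.982, 0.001, -0.189], [0.189, -0.0, 0.982], [0.001, -1.0, -0.0]]
force: [0.5, -0.2, 3.0]
gripper_width: 0.176
```

Emit:
{"api": "carry_out", "payload": {
  "plan": "0 0 0 -0.0015 0 0 0; 0 0 0 -0.0005 0 0 0; 0 0 0 0 0 0 0; 0 0 0 0 0 0 0"
}}

```text
clock: 13.7
tool_pos: [0.608, 0.0013, 0.1232]
tool_rot: [[0.982, 0.003, -0.19], [0.19, -0.001, 0.982], [0.003, -1.0, -0.001]]
force: [-3.0, 0.0, 13.3]
gripper_width: 0.177
```

Emit:
{"api": "carry_out", "payload": {
  "plan": "0 0 0 0.02 0 0 0; 0 0 0 0.02 0 0 0; 0 0 0 0.012 0 0 0; 0 0 0 0 0 0 0; 0 0 0 0 0 0 0; 0 0 0 -0.02 0 0 0; 0 0 0 -0.02 0 0 0; 0 0 0 -0.007 0 0 0; 0 0 0 -0.003 0 0 0; 0 0 0 0 0 0 0"
}}

```text
clock: 14.95
tool_pos: [0.6069, 0.0014, 0.1232]
tool_rot: [[0.982, -0.0, -0.189], [0.189, -0.0, 0.982], [-0.0, -1.0, -0.0]]
force: [-2.0, -0.4, 3.6]
gripper_width: 0.175
```

Emit:
{"api": "carry_out", "payload": {
  "plan": "0 0 0 -0.002 0 0 0; 0 0 0 -0.001 0 0 0; 0 0 0 0 0 0 0; 0 0 0 0 0 0 0"
}}

```text
clock: 15.45
tool_pos: [0.6072, 0.0013, 0.1232]
tool_rot: [[0.982, 0.002, -0.19], [0.19, -0.001, 0.982], [0.002, -1.0, -0.001]]
force: [-7.9, -0.0, 20.8]
gripper_width: 0.178
```

Emit:
{"api": "carry_out", "payload": {
  "plan": "0 0 0 0.03 0 0 0; 0 0 0 0.05 0 0 0; 0 0 0 0.05 0 0 0; 0 -0.02 0.01 0.015 0 0 0; 0 -0.04 0.018 0 0 0 0; 0 -0.04 0.018 0 0 0 0; 0 -0.03 0.014 0 0 0 0; 0 -0.011 0.005 0 0 0 0; 0 0 0 -0.04 0 0 0; 0 0 0 0 0 0 0"
}}

```text
clock: 16.7
tool_pos: [0.4649, 0.0663, 0.2224]
tool_rot: [[0.982, -0.005, -0.189], [0.189, 0.0, 0.982], [-0.005, -1.0, 0.001]]
force: [-0.1, -0.8, -0.5]
gripper_width: 0.179
```

Run:
```python
from h import *
im=snap('wrist','w7');s=snap('scene','s7');o=manip.observe();print(o['tool_pos'],o['force'])
crop(s,190,70,330,220,4,'s7c');crop(im,180,100,330,250,4,'w7c')
print((w2pix('scene',[.4662,.066,o['tool_pos'][2]-.118])-[190,70])*4,(w2pix('scene',[.4662,.066,.054])-[190,70])*4)
```

```text
[0.46687771 0.066143   0.22497233] [ 0.01061745  0.72099232 -0.81774351]
[256.7136302 328.3036953] [255.90060101 390.17621999]
```

View pics/w7c.png

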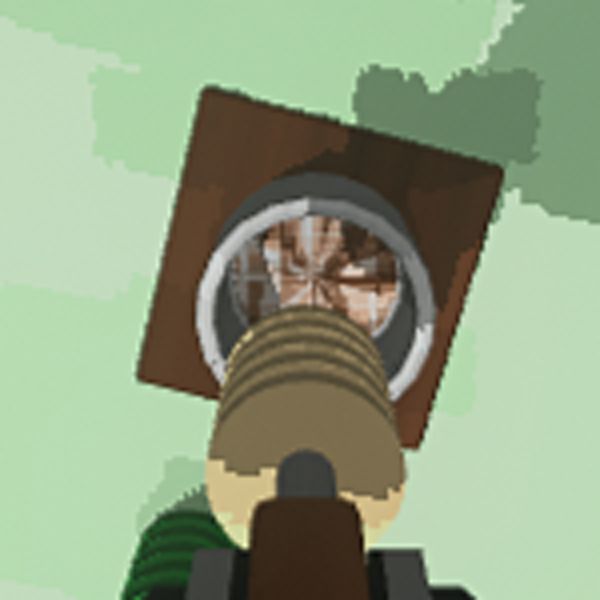

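View pics/s7c.png

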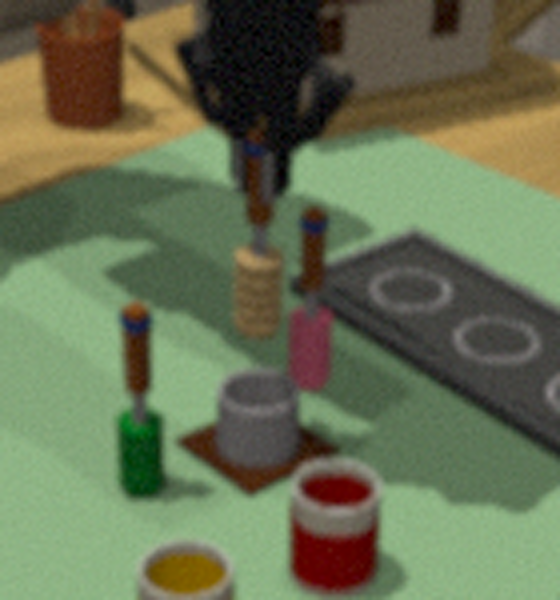

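Emit:
{"api": "carry_out", "payload": {
  "plan": "0 0 0 -0.03 0 0 0; 0 0 0 -0.03 0 0 0; 0 0 0 -0.02 0 0 0; 0 0 0 -0.013 0 0 0; 0 0 0 -0.005 0 0 0; 0 0 0 0 0 0 0; 0 0 0 0 0 0 0"
}}

```text
clock: 17.68
tool_pos: [0.467, 0.0663, 0.1273]
tool_rot: [[0.982, 0.002, -0.189], [0.189, -0.0, 0.982], [0.002, -1.0, -0.0]]
force: [-0.3, -0.3, -0.3]
gripper_width: 0.177
```

Emit:
{"api": "carry_out", "payload": {
  "plan": "0 0 0 -0.0025 0 0 0; 0 0 0 -0.001 0 0 0; 0 0 0 0 0 0 0; 0.012 0 0 0 0 0 0; 0.03 0 0 0 0 0 0; 0.06 0 0 0 0 0 0; 0.0854 0 0 0 0 0 0; 0.0854 0 0 0 0 0 0; 0.0854 0 0 0 0 0 0"
}}

```text
clock: 18.8
tool_pos: [0.4663, 0.0664, 0.1229]
tool_rot: [[0.982, 0.0, -0.189], [0.189, 0.0, 0.982], [0.0, -1.0, 0.0]]
force: [-0.0, -0.1, 0.6]
gripper_width: 1.0
```

Emit:
{"api": "carry_out", "payload": {
  "plan": "0.0854 0 0 0.03 0 0 0; 0.0854 0 0 0.06 0 0 0; 0.0854 0 0 0.06 0 0 0; 0.0854 0.05 -0.045 0.0 0 0 0; 0.0854 0.05 -0.045 0.0 0 0 0; 0.0854 0.04 -0.03 0 0 0 0; 0.0854 0.015 -0.014 0 0 0 0; 0.0854 0 0 0 0 0 0; 0.0854 0 0 0 0 0 0"
}}

```text
clock: 19.92
tool_pos: [0.6136, -0.0607, 0.2728]
tool_rot: [[0.982, -0.001, -0.19], [0.19, 0.0, 0.982], [-0.001, -1.0, 0.001]]
force: [0.2, -1.3, -0.5]
gripper_width: 0.999
```

Run:
```python
from h import *
im=snap('wrist','w8');s=snap('scene','s8');o=manip.observe();print(o['tool_pos'],o['force'])
crop(s,190,100,330,250,4,'s8c');print(w2pix('wrist',[.608,.0015,.075]))
```

```text
[ 0.61351103 -0.06035542  0.2733741 ] [ 0.21748646 -0.66622076 -0.16588277]
[262.59721706 115.02930417]
```

View pics/w8.png

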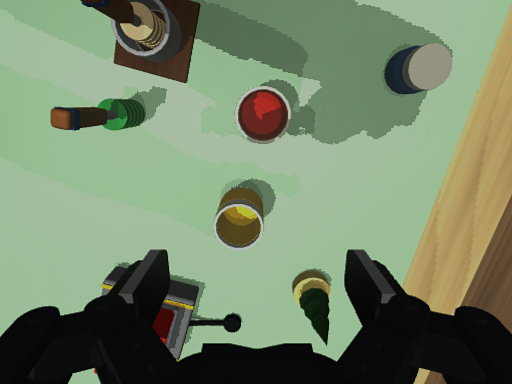

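View pics/s8c.png

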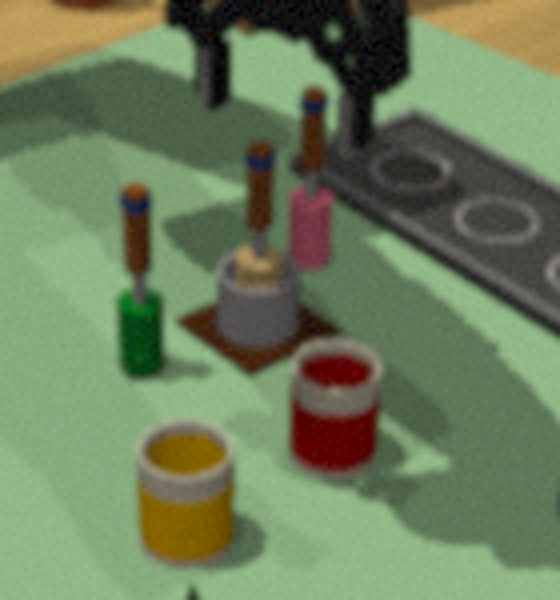

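Emit:
{"api": "carry_out", "payload": {
  "plan": "0.0854 -0.002 0.03 0 0 0 0; 0.0854 -0.0035 0.032 0 0 0 0; 0.0854 0 0 -0.05 0 0 0; 0.0854 0 0 -0.05 0 0 0; 0.0854 0 0 -0.04 0 0 0; 0.0854 0 0 0 0 0 0; 0.0854 0 0 0 0 0 0"
}}

```text
clock: 20.9
tool_pos: [0.6095, 0.0011, 0.1351]
tool_rot: [[0.982, 0.002, -0.19], [0.19, -0.0, 0.982], [0.002, -1.0, -0.001]]
force: [0.0, -0.1, -0.4]
gripper_width: 1.005
```

Run:
```python
from h import *
im=snap('wrist','w9');o=manip.observe();print(o['tool_pos'])
```

```text
[0.61007739 0.00086171 0.13565676]
```

View pics/w9.png

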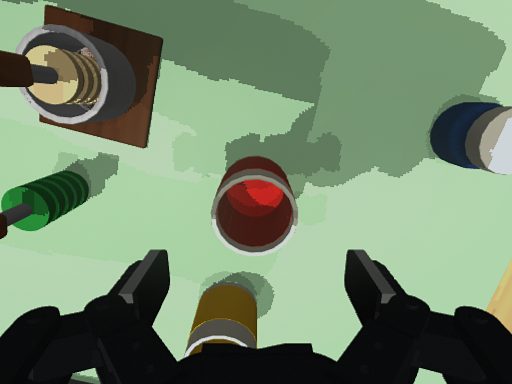

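Emit:
{"api": "carry_out", "payload": {
  "plan": "0.0854 -0.0015 0 -0.03 0 0 0; 0.0854 0 0 -0.03 0 0 0; 0.0854 0 0 -0.028 0 0 0; 0.0854 0 0 0 0 0 0; 0.06 0 0 0 0 0 0; 0.045 0 0 0 0 0 0; 0.04 0 0 0 0 0 0; 0.04 0 0 0 0 0 0"
}}

```text
clock: 21.95
tool_pos: [0.6094, 0.0004, 0.0479]
tool_rot: [[0.982, 0.005, -0.189], [0.189, -0.001, 0.982], [0.005, -1.0, -0.002]]
force: [-0.1, 0.1, 5.4]
gripper_width: 0.684
```

Emit:
{"api": "carry_out", "payload": {
  "plan": "0.04 0 0 0.02 0 0 0; 0.04 0 0 0.05 0 0 0; 0.04 0 0.01 0.05 0 0 0; 0.04 0 0.03 0 0 0 0; 0.04 -0.002 0.05 0 0 0 0; 0.04 -0.002 0.05 0 0 0 0; 0.04 -0.002 0.05 0 0 0 0; 0.04 -0.001 0.05 0 0 0 0; 0.04 0 0.04 0 0 0 0; 0.04 0 0.02 0 0 0 0"
}}

```text
clock: 23.2
tool_pos: [0.6001, 0.303, 0.1658]
tool_rot: [[0.981, 0.001, -0.192], [0.192, 0.0, 0.981], [0.001, -1.0, 0.0]]
force: [-0.1, -0.3, -0.6]
gripper_width: 0.686
```

Run:
```python
from h import *
im=snap('wrist','w10');s=snap('scene','s10');o=manip.observe();print(o['tool_pos'],o['gripper_width'])
```

```text
[0.60010723 0.3026559  0.16542059] 0.6875469407428544
```

View pics/s10.png

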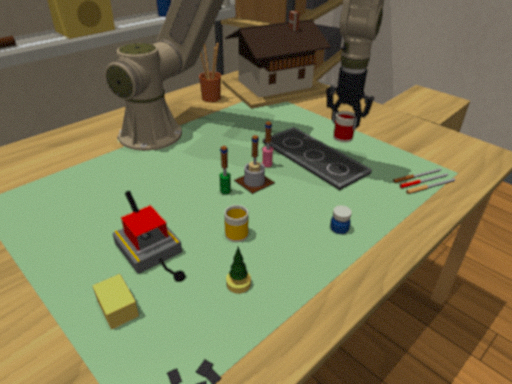

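View pics/w10.png

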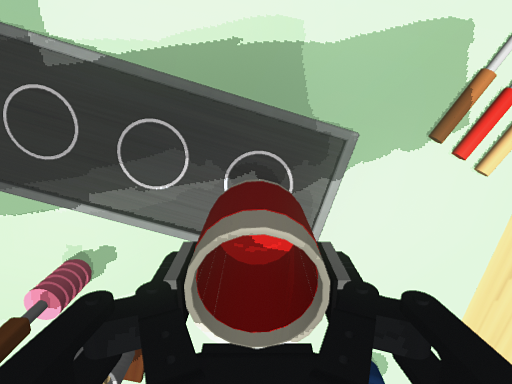

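Emit:
{"api": "carry_out", "payload": {
  "plan": "0.04 0.001 -0.001 -0.03 0 0 0; 0.04 0 0 -0.04 0 0 0; 0.04 0 0 -0.025 0 0 0; 0.04 0 0 -0.008 0 0 0; 0.04 0 0 -0.003 0 0 0; 0.04 0 0 0 0 0 0; 0.04 0 0 0 0 0 0"
}}

```text
clock: 24.18
tool_pos: [0.6021, 0.2999, 0.0604]
tool_rot: [[0.982, 0.002, -0.189], [0.189, 0.001, 0.982], [0.002, -1.0, 0.0]]
force: [1.2, -0.2, -0.9]
gripper_width: 0.685
```

Emit:
{"api": "carry_out", "payload": {
  "plan": "0.04 0 0 -0.0015 0 0 0; 0.04 0 0 -0.001 0 0 0; 0.04 0 0 0 0 0 0"
}}

```text
clock: 24.55
tool_pos: [0.6017, 0.3001, 0.058]
tool_rot: [[0.982, 0.002, -0.19], [0.19, 0.001, 0.982], [0.002, -1.0, 0.0]]
force: [-1.8, 0.1, 5.0]
gripper_width: 0.687
```

Contact; release, rise and go look at the yellow cup.

Emit:
{"api": "carry_out", "payload": {
  "plan": "0.058 0 0 0 0 0 0; 0.065 0 0 0 0 0 0; 0.0854 0 0 0 0 0 0; 0.0854 0 0 0 0 0 0; 0.0854 0 0 0.03 0 0 0; 0.0854 0 0 0.06 0 0 0; 0.0854 0 0 0.06 0 0 0; 0.0854 0 -0.04 0.05 0 0 0; 0.0854 0 -0.04 0 0 0 0; 0.0854 0 0 0 0 0 0"
}}

```text
clock: 25.8
tool_pos: [0.6018, 0.2184, 0.2564]
tool_rot: [[0.983, 0.002, -0.186], [0.186, -0.0, 0.983], [0.002, -1.0, -0.0]]
force: [1.4, -0.6, 0.1]
gripper_width: 1.005
```

Run:
```python
from h import *
im=snap('wrist','w11');s=snap('scene','s11');o=manip.observe();print(o['tool_pos'],o['gripper_width'])
crop(s,190,90,390,240,4,'s11c')
```

```text
[0.6011769  0.22045968 0.25504983] 0.9989595084367133
```

View pics/s11c.png

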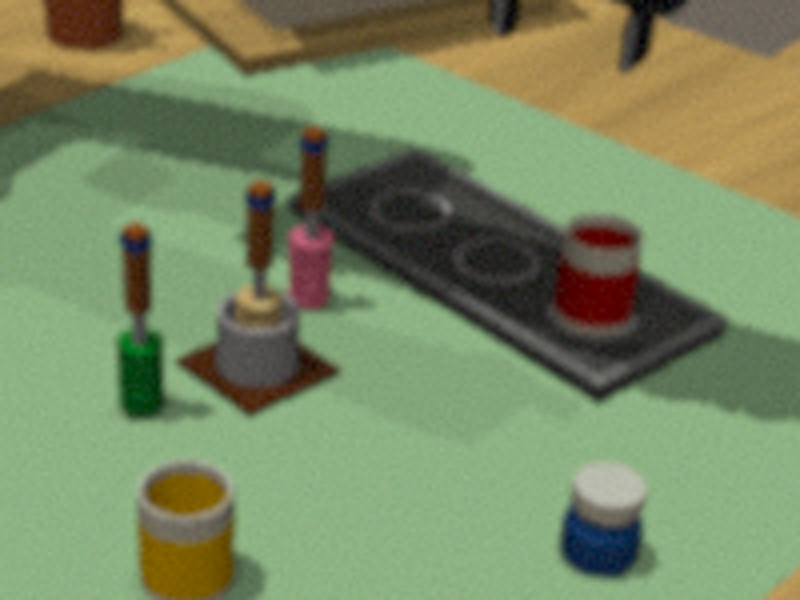

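View pics/w11.png

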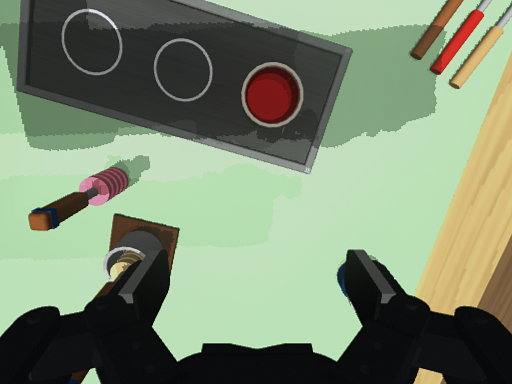

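Emit:
{"api": "carry_out", "payload": {
  "plan": "0.0854 0 -0.045 0.01 0 0 0; 0.0854 0 -0.055 0.01 0 0 0; 0.0854 0 -0.055 0 0 0 0; 0.0854 0.005 -0.055 0 0 0 0; 0.0854 0.005 -0.055 0 0 0 0; 0.0854 0.005 -0.055 0 0 0 0; 0.0854 0 -0.05 0 0 0 0; 0.0854 0 -0.04 0 0 0 0; 0.0854 0 0 0 0 0 0; 0.0854 0 0 0 0 0 0"
}}

```text
clock: 27.15
tool_pos: [0.6164, -0.1882, 0.2744]
tool_rot: [[0.982, -0.001, -0.19], [0.19, 0.001, 0.982], [-0.001, -1.0, 0.001]]
force: [0.3, -0.4, -0.5]
gripper_width: 1.002
```

Run:
```python
from h import *
im=snap('wrist','w12');o=manip.observe();print(o['tool_pos'],w2pix('wrist',[.6045,-.129,.075]),pix2w('wrist',256,100,.075))
```

```text
[ 0.61647153 -0.18773043  0.27476598] [256.22750609 116.90566063] [ 0.60098957 -0.11223008  0.075     ]
```

View pics/w12.png

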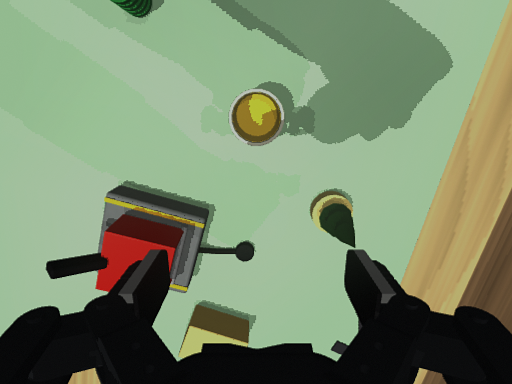

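Emit:
{"api": "carry_out", "payload": {
  "plan": "0.0854 -0.006 0.03 0 0 0 0; 0.0854 -0.0055 0.0288 0 0 0 0; 0.0854 0 0 -0.05 0 0 0; 0.0854 0 0 -0.05 0 0 0; 0.0854 0 0 -0.04 0 0 0; 0.0854 0 0 0 0 0 0; 0.0854 0 0 0 0 0 0"
}}

```text
clock: 28.08
tool_pos: [0.6057, -0.1297, 0.1371]
tool_rot: [[0.982, 0.002, -0.191], [0.191, -0.001, 0.982], [0.002, -1.0, -0.001]]
force: [-0.4, 0.4, 0.5]
gripper_width: 1.002
```

Run:
```python
from h import *
im=snap('wrist','w13');o=manip.observe();print(o['tool_pos'])
```

```text
[ 0.60627182 -0.13022246  0.1377761 ]
```

View pics/w13.png

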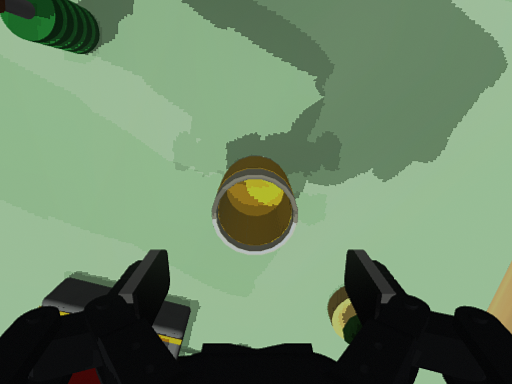

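Emit:
{"api": "carry_out", "payload": {
  "plan": "0.0854 -0.001 0.0005 -0.03 0 0 0; 0.0854 0 0 -0.03 0 0 0; 0.0854 0 0 -0.029 0 0 0; 0.0854 0 0 0 0 0 0; 0.06 0 0 0 0 0 0; 0.045 0 0 0 0 0 0; 0.04 0 0 0 0 0 0; 0.04 0 0 0 0 0 0"
}}

```text
clock: 29.12
tool_pos: [0.6058, -0.1308, 0.0493]
tool_rot: [[0.982, 0.005, -0.189], [0.189, -0.002, 0.982], [0.004, -1.0, -0.003]]
force: [-1.5, -0.3, 6.0]
gripper_width: 0.692
```

Emit:
{"api": "carry_out", "payload": {
  "plan": "0.04 0 0 0.02 0 0 0; 0.04 0 0 0.05 0 0 0; 0.04 0 0.01 0.05 0 0 0; 0.04 0 0.03 0.03 0 0 0; 0.04 0 0.05 0 0 0 0; 0.04 0 0.05 0 0 0 0; 0.04 0 0.05 0 0 0 0; 0.04 0 0.055 0 0 0 0; 0.04 0 0.055 0 0 0 0; 0.04 -0.02 0.04 0 0 0 0"
}}

```text
clock: 30.38
tool_pos: [0.5844, 0.2124, 0.1971]
tool_rot: [[0.982, 0.002, -0.191], [0.191, 0.001, 0.982], [0.002, -1.0, 0.0]]
force: [-0.3, -0.3, -1.3]
gripper_width: 0.686
```

Emit:
{"api": "carry_out", "payload": {
  "plan": "0.04 -0.04 0.025 0 0 0 0; 0.04 -0.045 0.025 0 0 0 0; 0.04 -0.045 0.025 0 0 0 0; 0.04 -0.04 0.02 0 0 0 0; 0.04 -0.02 0.012 0 0 0 0; 0.04 0 0 0 0 0 0; 0.04 0 0 0 0 0 0"
}}

```text
clock: 31.25
tool_pos: [0.3945, 0.3171, 0.1971]
tool_rot: [[0.982, 0.002, -0.19], [0.19, 0.001, 0.982], [0.002, -1.0, 0.0]]
force: [0.8, -0.5, -2.5]
gripper_width: 0.688
```

Run:
```python
from h import *
im=snap('wrist','w14');s=snap('scene','s14');o=manip.observe();print(o['tool_pos'],o['gripper_width'],w2pix('wrist',[.3928,.3203,.01]))
```

```text
[0.39479762 0.3167127  0.19662125] 0.6892288565712353 [255.19433392 171.07034138]
```

View pics/w14.png

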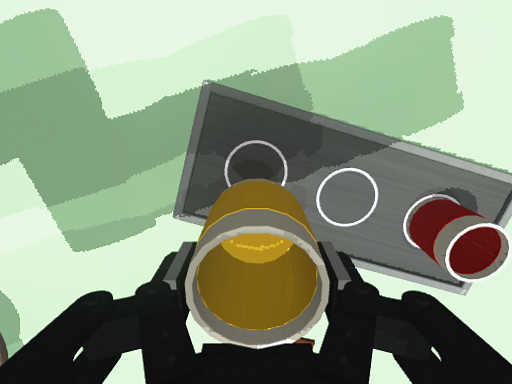

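View pics/s14.png

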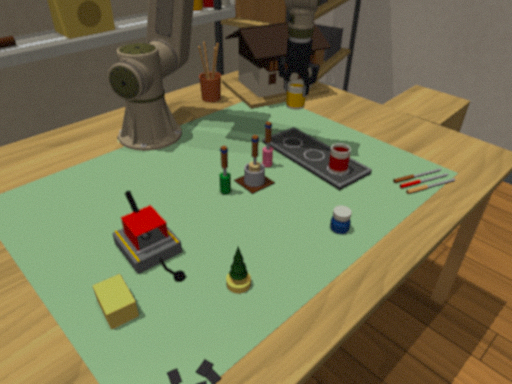

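Emit:
{"api": "carry_out", "payload": {
  "plan": "0.04 -0.0015 0.003 -0.03 0 0 0; 0.04 0 0 -0.05 0 0 0; 0.04 0 0 -0.035 0 0 0; 0.04 0 0 -0.015 0 0 0; 0.04 0 0 -0.005 0 0 0; 0.04 0 0 0 0 0 0; 0.04 0 0 0 0 0 0"
}}

```text
clock: 32.22
tool_pos: [0.3934, 0.3206, 0.0627]
tool_rot: [[0.982, 0.002, -0.189], [0.189, 0.001, 0.982], [0.003, -1.0, 0.001]]
force: [0.3, 0.0, -2.1]
gripper_width: 0.688
```

Emit:
{"api": "carry_out", "payload": {
  "plan": "0.04 0 0 -0.002 0 0 0; 0.04 0 0 -0.001 0 0 0; 0.04 0 0 -0.001 0 0 0; 0.04 0 0 0 0 0 0"
}}

```text
clock: 32.72
tool_pos: [0.3926, 0.3204, 0.0593]
tool_rot: [[0.982, 0.002, -0.19], [0.19, 0.001, 0.982], [0.002, -1.0, 0.001]]
force: [-3.5, -2.8, 11.6]
gripper_width: 0.688
```

Emit:
{"api": "carry_out", "payload": {
  "plan": "0.058 0 0 0 0 0 0; 0.065 0 0 0 0 0 0; 0.0854 0 0 0 0 0 0; 0.0854 0 0 0 0 0 0; 0.0854 0 0 0.03 0 0 0; 0.0854 0 0 0.06 0 0 0; 0.0854 0 0 0.06 0 0 0; 0.0854 0.03 -0.04 0.05 0 0 0; 0.0854 0.04 -0.04 0.02 0 0 0; 0.0854 0 0 0 0 0 0"
}}

```text
clock: 33.98
tool_pos: [0.4621, 0.2428, 0.2732]
tool_rot: [[0.983, 0.004, -0.185], [0.185, 0.001, 0.983], [0.004, -1.0, -0.0]]
force: [0.4, 0.7, -0.6]
gripper_width: 1.001
```

Run:
```python
from h import *
im=snap('wrist','w15');s=snap('scene','s15');o=manip.observe();print(o['tool_pos'],o['joints'])
crop(s,190,90,390,240,4,'s15c')
```

```text
[0.45881046 0.24420904 0.27101161] [ 3.34390594e-01  1.99310403e-01 -3.43438086e-02  1.33798115e+00
  3.58810932e-04  1.71623013e+00]
```

View pics/s15c.png

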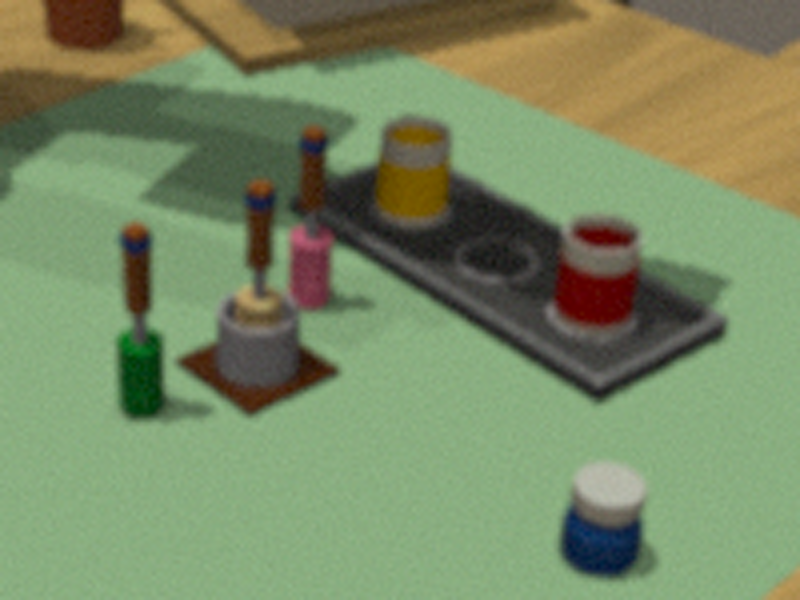

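View pics/w15.png

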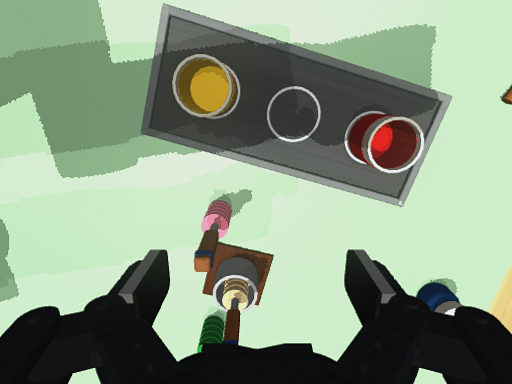

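Emit:
{"api": "carry_out", "payload": {
  "plan": "0.0854 0 -0.05 0.02 0 0 9.2; 0.0854 0 -0.055 0.01 0 0 9.2; 0.0854 0 -0.055 0 0 0 9.2; 0.0854 0.01 -0.055 0 0 0 9.2; 0.0854 0.01 -0.055 0 0 0 9.2; 0.0854 0.01 -0.055 0 0 0 9.2; 0.0854 0.01 -0.055 0 0 0 9.2; 0.0854 0 -0.055 0 0 0 9; 0.0854 0 -0.055 0 0 0 0; 0.0854 0 -0.055 0 0 0 0"
}}

```text
clock: 35.33
tool_pos: [0.4987, -0.2987, 0.3002]
tool_rot: [[0.101, -0.002, -0.995], [0.995, 0.002, 0.101], [0.002, -1.0, 0.002]]
force: [0.3, 0.8, 0.1]
gripper_width: 1.0
```

Emit:
{"api": "carry_out", "payload": {
  "plan": "0.0854 0 -0.01 0 0 0 0; 0.0854 0 0 0 0 0 0; 0.0854 0 0 0 0 0 0"
}}

```text
clock: 35.7
tool_pos: [0.4989, -0.3068, 0.3013]
tool_rot: [[0.101, -0.001, -0.995], [0.995, 0.001, 0.101], [0.001, -1.0, 0.001]]
force: [0.3, 0.6, -0.0]
gripper_width: 1.001
```

Run:
```python
from h import *
im=snap('wrist','w16');o=manip.observe();print(o['tool_pos'],o['tool_rot'],o['joints'])
print(w2pix('wrist',[.4307,-.3137,.1205]))
```

```text
[ 0.49896817 -0.30688357  0.30160004] [[ 1.00693506e-01 -2.31976833e-04 -9.94917466e-01]
 [ 9.94917278e-01  6.80828396e-04  1.00693329e-01]
 [ 6.54009543e-04 -9.99999741e-01  2.99352757e-04]] [-6.88587346e-01  3.28651393e-01  2.11489784e-01  1.45424647e+00
  3.78288885e-04 -5.87723092e-01]
[243.54286853 110.53706984]
```

View pics/w16.png

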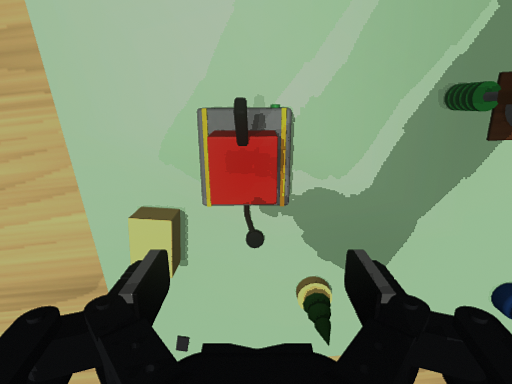

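Run:
```python
from h import *
im=cv2.imread('pics/w16.png');crop(im,185,85,305,215,5,'w16c')
```

```text
(no output)
```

View pics/w16c.png

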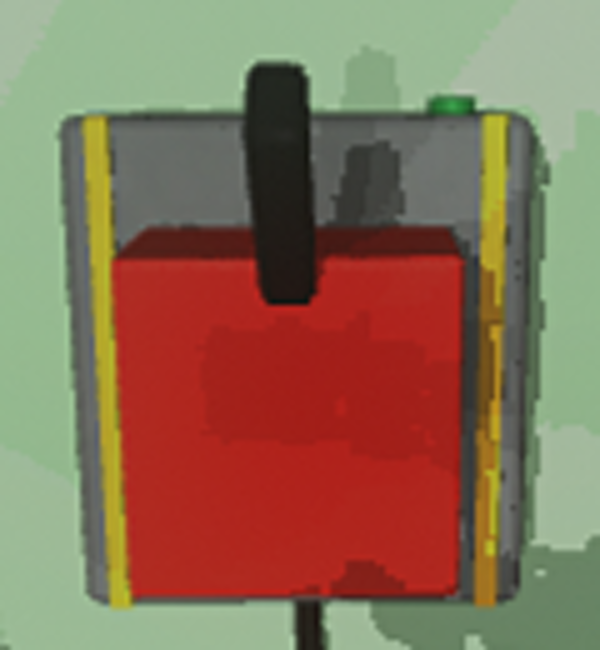

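Run:
```python
from h import *
T=lambda x,y:(185+(x+.5)/5-.5,85+(y+.5)/5-.5)
P=np.array([pix2w('wrist',*T(*p),.095) for p in [(115,258),(463,258),(130,598),(458,598)]]);print(P)
d=P[0:2].mean(0)-P[2:].mean(0);print('yaw',np.degrees(np.arctan2(-d[1],-d[0])),np.linalg.norm(d))
e=P[1]-P[0];print(np.degrees(np.arctan2(e[1],e[0])),np.linalg.norm(e)); f=P[3]-P[2];print(np.degrees(np.arctan2(f[1],f[0])),np.linalg.norm(f))
B=np.array([pix2w('wrist',*T(*p),.04) for p in [(62,116),(540,116),(90,602),(520,602)]]);print(B,B.mean(0))
print(P.mean(0), 'expected hood centre box x=+2')
y=np.radians(-5.7);u=np.array([np.cos(y),np.sin(y)]);c=P.mean(0)[:2]-.002*u;print('c',c,'grip',c-.0635*u)
print('tabend mid at z .13:',pix2w('wrist',*T(279,98),.1304))
```

```text
[[ 0.45441318 -0.35745127  0.095     ]
 [ 0.46210999 -0.28091894  0.095     ]
 [ 0.53337169 -0.36567395  0.095     ]
 [ 0.54112922 -0.28845219  0.095     ]]
yaw -5.695567384962174 0.07938075652719175
84.2571033609428 0.07691838917582543
84.26343627716348 0.07761042961429465
[[ 0.42335117 -0.37484555  0.04      ]
 [ 0.43531841 -0.25590093  0.04      ]
 [ 0.55122812 -0.38753248  0.04      ]
 [ 0.56306163 -0.2697351   0.04      ]] [ 0.49323983 -0.32200352  0.04      ]
[ 0.49775602 -0.32312409  0.095     ] expected hood centre box x=+2
c [ 0.49576591 -0.32292545] grip [ 0.43257988 -0.31661864]
tabend mid at z .13: [ 0.42436417 -0.31559632  0.1304    ]
```

Emit:
{"api": "carry_out", "payload": {
  "plan": "0.06 -0.034 -0.004 0 0 0 0; 0.05 -0.034 -0.0045 0 0 0 0; 0.05 0 0 -0.05 0 0 0; 0.05 0 0 -0.05 0 0 0; 0.05 0 0 -0.05 0 0 0; 0.05 0 0 -0.03 0 0 0; 0.05 0 0 -0.009 0 0 0; 0.05 0 0 0 0 0 0; 0.05 0 0 0 0 0 0"
}}

```text
clock: 36.88
tool_pos: [0.4318, -0.318, 0.1143]
tool_rot: [[0.103, 0.002, -0.995], [0.995, -0.002, 0.103], [-0.002, -1.0, -0.002]]
force: [-0.0, -0.9, 0.5]
gripper_width: 0.59
```

Run:
```python
from h import *
im=snap('wrist','w17');o=manip.observe();s=snap('scene','s17');print(o['tool_pos'],o['gripper_width'])
crop(s,90,130,240,280,4,'s17c')
```

```text
[ 0.43172483 -0.31812444  0.11422936] 0.5855947645118655
```

View pics/w17.png

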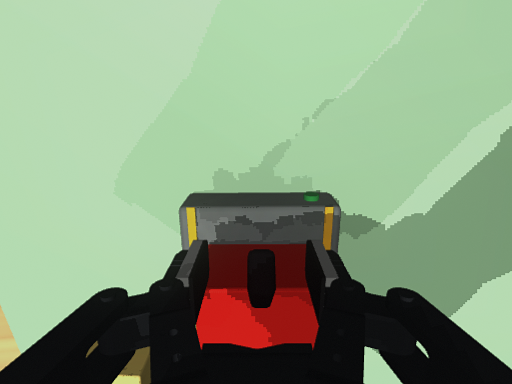

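View pics/s17c.png

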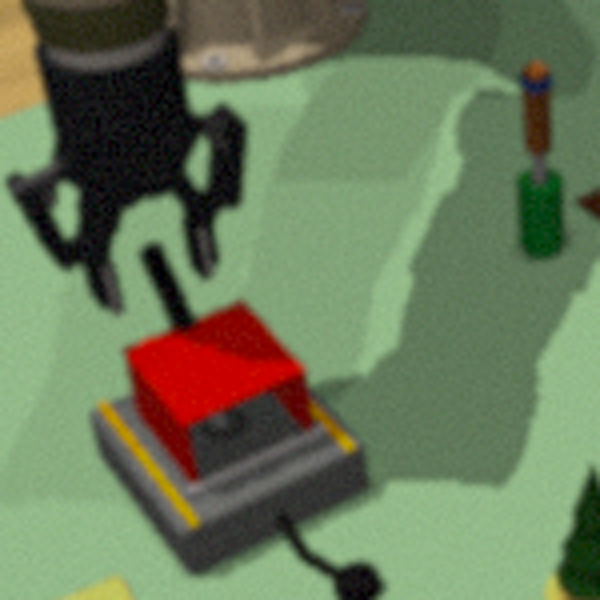

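Emit:
{"api": "carry_out", "payload": {
  "plan": "0.04 0 0.002 -0.0015 0 0 0; 0.02 0 0 0 0 0 0; 0.006 0 0 0 0 0 0; 0.005 0 0 0 0 0 0; 0.005 0 0 0 0 0 0; 0.005 0 0 0 0 0 0"
}}

```text
clock: 37.72
tool_pos: [0.4306, -0.3158, 0.1112]
tool_rot: [[0.103, -0.0, -0.995], [0.995, -0.001, 0.103], [-0.001, -1.0, 0.0]]
force: [-2.9, -3.0, 2.0]
gripper_width: 0.133
```

Run:
```python
import numpy as np
y=np.radians(-5.7)
prev=None
for t in list(range(0,101,8))+[100]:
    a=np.radians(143.0-t);x=.1321*np.cos(a);z=.1321*np.sin(a)
    if prev: d=x-prev[0];print(t,'%.4f %.4f %.4f'%(d*np.cos(y),d*np.sin(y),z-prev[1]))
    prev=(x,z)
```

```text
8 0.0120 -0.0012 0.0139
16 0.0138 -0.0014 0.0121
24 0.0154 -0.0015 0.0100
32 0.0166 -0.0017 0.0078
40 0.0175 -0.0018 0.0054
48 0.0181 -0.0018 0.0029
56 0.0183 -0.0018 0.0003
64 0.0182 -0.0018 -0.0022
72 0.0177 -0.0018 -0.0048
80 0.0169 -0.0017 -0.0072
88 0.0157 -0.0016 -0.0095
96 0.0143 -0.0014 -0.0116
100 0.0065 -0.0006 -0.0065
```

Gripped (11 mm). Opening the first half.

Emit:
{"api": "carry_out", "payload": {
  "plan": "0 0.012 -0.0012 0.0139 0 0 0; 0 0.0138 -0.0014 0.0121 0 0 0; 0 0.0154 -0.0015 0.01 0 0 0; 0 0.0166 -0.0017 0.0078 0 0 0; 0 0.0175 -0.0018 0.0054 0 0 0; 0 0 0 0 0 0 0"
}}

```text
clock: 38.48
tool_pos: [0.506, -0.3232, 0.1596]
tool_rot: [[0.103, -0.002, -0.995], [0.995, 0.0, 0.103], [-0.0, -1.0, 0.002]]
force: [-1.5, -2.9, -0.4]
gripper_width: 0.132
```

Run:
```python
from h import *
s=snap('scene','s18');crop(s,90,130,240,280,4,'s18c')
```

```text
(no output)
```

View pics/s18c.png

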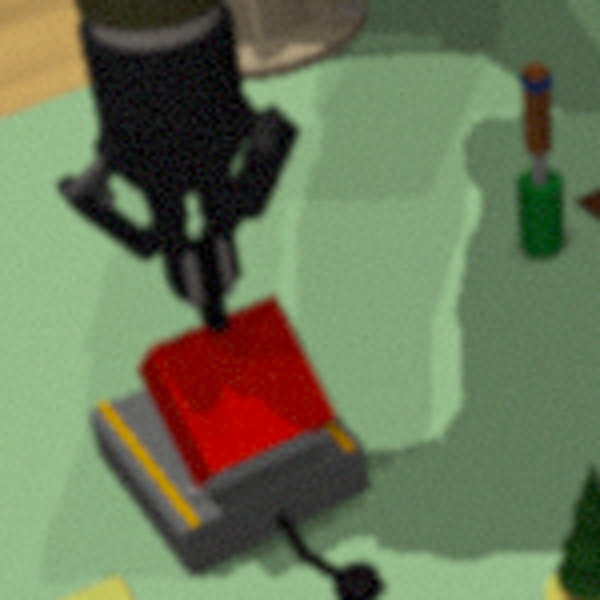

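Cover opening as planned; continue.

Emit:
{"api": "carry_out", "payload": {
  "plan": "0 0.0181 -0.0018 0.0029 0 0 0; 0 0.0183 -0.0018 0.0003 0 0 0; 0 0.0182 -0.0018 -0.0022 0 0 0; 0 0.0177 -0.0018 -0.0048 0 0 0; 0 0.0169 -0.0017 -0.0072 0 0 0; 0 0.0157 -0.0016 -0.0095 0 0 0; 0 0.0143 -0.0014 -0.0116 0 0 0; 0 0 0 0 0 0 0"
}}

```text
clock: 39.52
tool_pos: [0.6264, -0.335, 0.1268]
tool_rot: [[0.102, 0.001, -0.995], [0.995, 0.0, 0.102], [0.0, -1.0, -0.001]]
force: [-0.3, -2.8, -1.7]
gripper_width: 0.134
```

Run:
```python
from h import *
s=snap('scene','s19');crop(s,90,130,240,280,4,'s19c')
```

```text
(no output)
```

View pics/s19c.png

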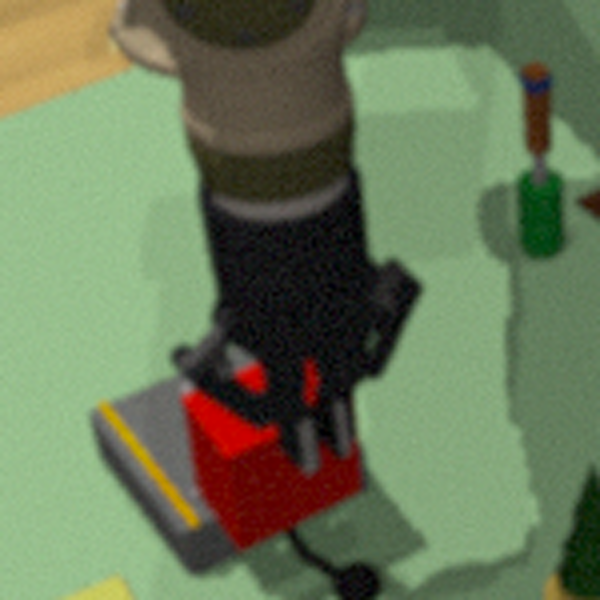

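Emit:
{"api": "carry_out", "payload": {
  "plan": "0 0.0045 -0.0005 -0.0045 0 0 0; 0 0 0 0 0 0 0; 0.012 0 0 0 0 0 0; 0.03 0 0 0 0 0 0; 0.045 0 0 0 0 0 0; 0.045 0 0 0 0 0 0; 0.045 0 0 0.03 0 0 0; 0.045 0 0 0.05 0 0 0; 0.045 0 0 0.04 0 0 0; 0.045 0 0 0.03 0 0 0"
}}

```text
clock: 40.83
tool_pos: [0.6302, -0.3354, 0.2761]
tool_rot: [[0.103, 0.002, -0.995], [0.995, -0.001, 0.103], [-0.001, -1.0, -0.002]]
force: [0.1, 0.4, -0.2]
gripper_width: 0.522
```

Emit:
{"api": "carry_out", "payload": {
  "plan": "0.03 -0.04 0.004 0.02 0 0 0; 0.03 -0.04 0.004 0 0 0 0; 0.03 -0.03 0.003 0 0 0 0; 0.03 0 0 0 0 0 0; 0.03 0 0 0 0 0 0"
}}

```text
clock: 41.45
tool_pos: [0.5202, -0.3246, 0.294]
tool_rot: [[0.103, 0.001, -0.995], [0.995, -0.0, 0.103], [-0.0, -1.0, -0.001]]
force: [0.3, 1.0, -0.5]
gripper_width: 0.35
```

Run:
```python
from h import *
s=snap('scene','s20');crop(s,90,130,240,280,4,'s20c');snap('wrist','w20');print(manip.observe()['tool_pos'])
c=np.array([.4945,-.322]);y=np.radians(-5.7)
w=np.array([-np.sin(y),np.cos(y)])
b=c-.0182*w;print('ball',b,w2pix('wrist',[b[0],b[1],.0743]),w2pix('wrist',[c[0],c[1],.041]))
```

```text
[ 0.52056234 -0.32453864  0.29341827]
ball [ 0.49269238 -0.34011001] [241.43286785 146.37668165] [257.14614114 142.61548452]
```

View pics/s20c.png

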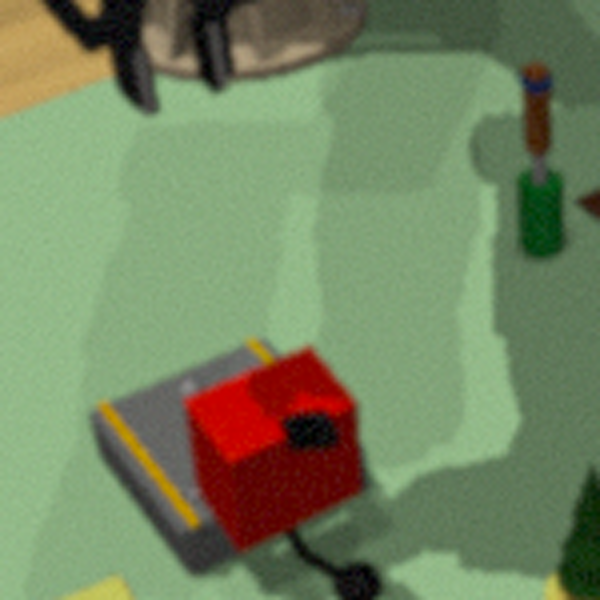

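View pics/w20.png

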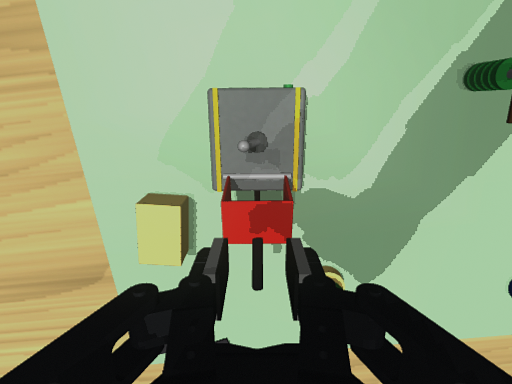

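Emit:
{"api": "carry_out", "payload": {
  "plan": "0.036 -0.02 -0.006 0 0 0 0; 0.036 -0.013 -0.0055 0 0 0 0; 0.036 0 0 -0.05 0 0 0; 0.036 0 0 -0.05 0 0 0; 0.036 0 0 -0.05 0 0 0; 0.036 0 0 -0.023 0 0 0; 0.036 0 0 0 0 0 0; 0.036 0 0 0 0 0 0"
}}

```text
clock: 42.55
tool_pos: [0.4875, -0.3366, 0.1217]
tool_rot: [[0.103, 0.001, -0.995], [0.995, -0.001, 0.103], [-0.001, -1.0, -0.001]]
force: [0.4, 0.5, 1.3]
gripper_width: 0.424
```

Run:
```python
from h import *
im=snap('wrist','w21');o=manip.observe();print(o['tool_pos'],o['gripper_width'])
crop(im,150,140,370,340,3,'w21c')
```

```text
[ 0.48774895 -0.33683622  0.12223681] 0.422730100011678
```

View pics/w21c.png

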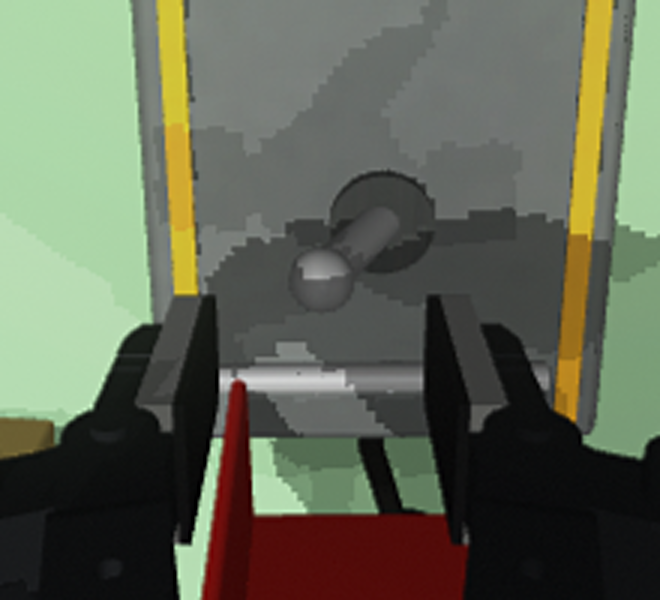

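Emit:
{"api": "carry_out", "payload": {
  "plan": "0.036 0 0 -0.025 0 0 0; 0.036 0 0 -0.02 0 0 0; 0.036 0 0 -0.006 0 0 0; 0.036 0 0 0 0 0 0; 0.036 0 0 0 0 0 0"
}}

```text
clock: 43.22
tool_pos: [0.4875, -0.3366, 0.071]
tool_rot: [[0.103, 0.002, -0.995], [0.995, -0.001, 0.103], [-0.001, -1.0, -0.002]]
force: [-0.5, -0.8, 0.2]
gripper_width: 0.42
```

Run:
```python
from h import *
im=snap('wrist','w22');o=manip.observe();print(o['tool_pos'],o['force'])
crop(im,150,140,370,340,3,'w22c')
```

```text
[ 0.48740604 -0.3365074   0.07082107] [ 0.70723464 -0.46937654  0.04075769]
```

View pics/w22c.png

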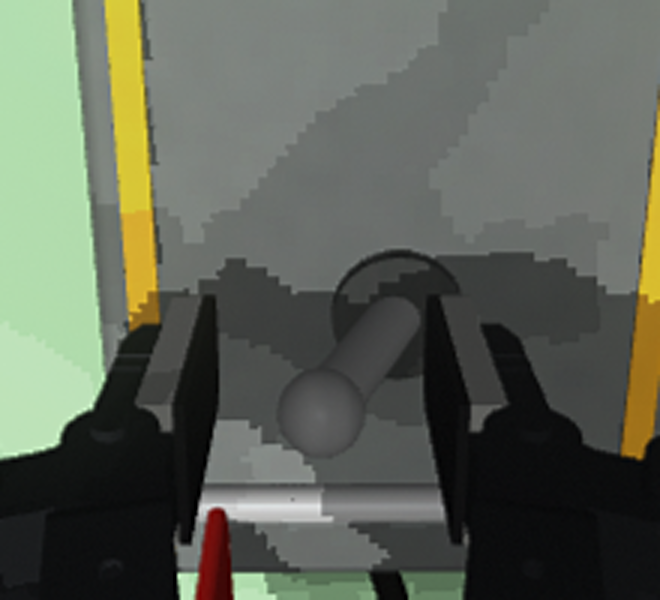

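Emit:
{"api": "carry_out", "payload": {
  "plan": "0.036 0.0006 0.006 0 0 0 0; 0.036 0.0006 0.006 0 0 0 0; 0.036 0.0006 0.006 0 0 0 0; 0.036 0.0006 0.006 0 0 0 0; 0.036 0.0006 0.006 0 0 0 0; 0.036 0.0006 0.006 0 0 0 0; 0.036 0 0 0 0 0 0; 0.036 0 0 0 0 0 0"
}}

```text
clock: 44.28
tool_pos: [0.4903, -0.2994, 0.0694]
tool_rot: [[0.103, 0.0, -0.995], [0.995, 0.001, 0.103], [0.001, -1.0, 0.0]]
force: [0.7, -0.4, 0.7]
gripper_width: 0.425
```

Run:
```python
from h import *
im=snap('wrist','w23');o=manip.observe();print(o['tool_pos'],o['force'])
crop(im,150,140,370,340,3,'w23c')
```

```text
[ 0.49027826 -0.29939751  0.06938319] [ 1.0475421  -0.69305254  0.14601256]
```

View pics/w23c.png

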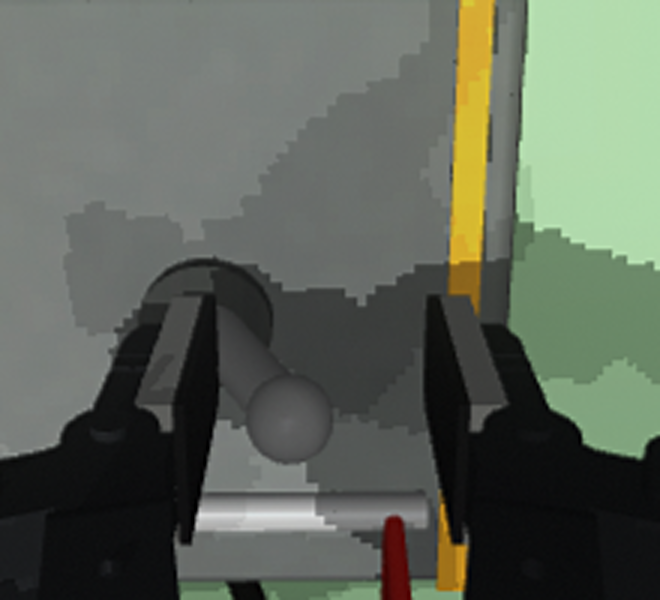

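Emit:
{"api": "carry_out", "payload": {
  "plan": "0.036 0.0002 0.002 0 0 0 0; 0.036 0.0002 0.002 0 0 0 0; 0.036 0 0 0 0 0 0; 0.036 0 0 0 0 0 0"
}}

```text
clock: 44.82
tool_pos: [0.4906, -0.2977, 0.0698]
tool_rot: [[0.104, -0.0, -0.995], [0.995, -0.003, 0.104], [-0.003, -1.0, 0.0]]
force: [-0.9, -7.4, -0.1]
gripper_width: 0.421
```

Run:
```python
from h import *
im=snap('wrist','w24');o=manip.observe();print(o['tool_pos'],o['force'])
crop(im,150,140,370,340,3,'w24c')
```

```text
[ 0.49066151 -0.29766257  0.06979907] [-0.37226239 -7.72012955 -0.83221233]
```

View pics/w24c.png

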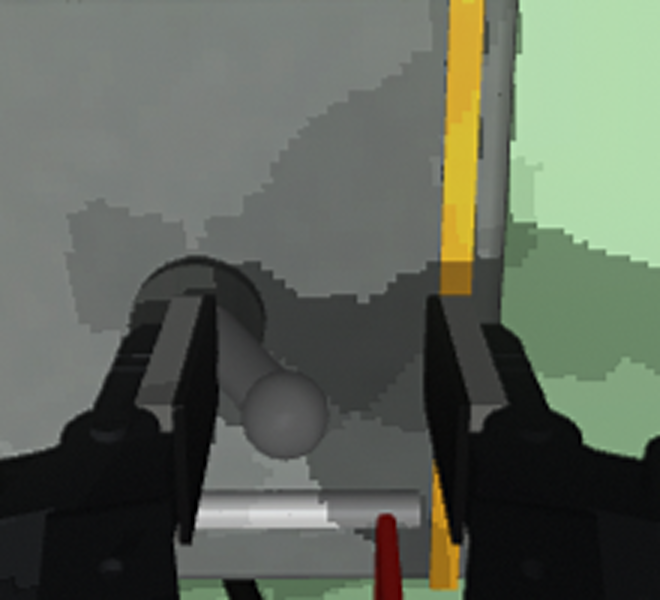

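Emit:
{"api": "carry_out", "payload": {
  "plan": "0.036 -0.0004 -0.008 0 0 0 0; 0.036 0 0 0 0 0 0; 0.036 0 0 0.03 0 0 0; 0.036 0 0 0.05 0 0 0; 0.036 0 0 0.06 0 0 0; 0.045 0 0 0.06 0 0 0; 0.045 0.04 -0.009 0 0 0 0; 0.045 0.045 -0.009 0 0 0 0; 0.045 0 0 0 0 0 0; 0.045 0 0 0 0 0 0"
}}

```text
clock: 46.12
tool_pos: [0.5747, -0.3211, 0.2686]
tool_rot: [[0.103, -0.002, -0.995], [0.995, 0.002, 0.103], [0.002, -1.0, 0.002]]
force: [-0.6, 0.8, 0.5]
gripper_width: 0.527
```

Run:
```python
from h import *
im=snap('wrist','w25');o=manip.observe();print(o['tool_pos'],o['force'])
```

```text
[ 0.57444011 -0.32126703  0.26929595] [-0.18309516 -0.10600472 -0.23190503]
```

View pics/w25.png

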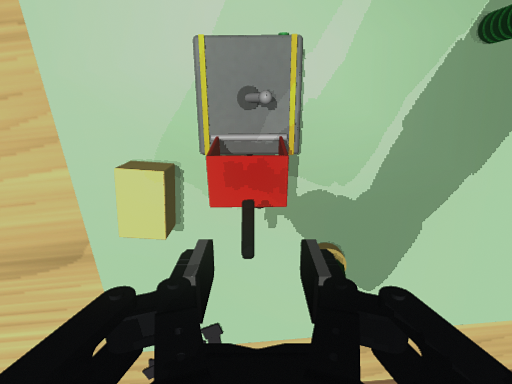

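Emit:
{"api": "carry_out", "payload": {
  "plan": "0.045 0.03 -0.007 0 0 0 0; 0.045 0.0263 -0.007 0 0 0 0; 0.045 0 0 -0.05 0 0 0; 0.045 0 0 -0.05 0 0 0; 0.045 0 0 -0.03 0 0 0; 0.045 0 0 -0.016 0 0 0; 0.045 0 0 0 0 0 0; 0.045 0 0 0 0 0 0"
}}

```text
clock: 47.18
tool_pos: [0.6323, -0.3365, 0.1258]
tool_rot: [[0.103, 0.003, -0.995], [0.995, -0.002, 0.103], [-0.001, -1.0, -0.003]]
force: [0.3, 0.8, -0.3]
gripper_width: 0.528
```

Run:
```python
from h import *
im=snap('wrist','w26');o=manip.observe();print(o['tool_pos'],o['force'])
```

```text
[ 0.63251697 -0.33663648  0.12595104] [ 0.14451954  0.80298746 -0.58270963]
```

View pics/w26.png

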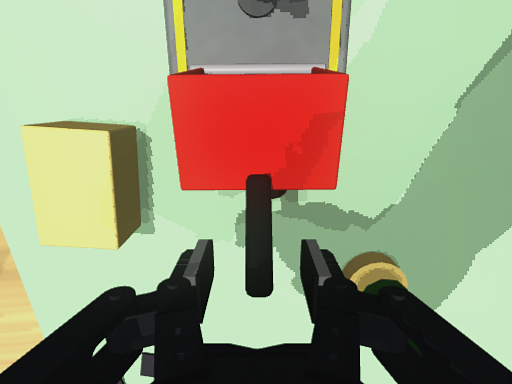

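Emit:
{"api": "carry_out", "payload": {
  "plan": "0.04 -0.001 0.001 -0.0035 0 0 0; 0.02 0 0 0 0 0 0; 0 0 0 0 0 0 0; 0 0 0 0 0 0 0; 0 0 0 0 0 0 0; 0 0 0 0 0 0 0; 0 0 0 0 0 0 0"
}}

```text
clock: 48.1
tool_pos: [0.6307, -0.3354, 0.1203]
tool_rot: [[0.103, 0.0, -0.995], [0.995, -0.001, 0.103], [-0.001, -1.0, -0.0]]
force: [-0.1, -3.9, 1.1]
gripper_width: 0.132
```

Emit:
{"api": "carry_out", "payload": {
  "plan": "0 -0.0050 0.0005 0.0050 0 0 0; 0 -0.0143 0.0014 0.0116 0 0 0; 0 -0.0157 0.0016 0.0095 0 0 0; 0 -0.0169 0.0017 0.0072 0 0 0; 0 -0.0177 0.0018 0.0048 0 0 0; 0 -0.0182 0.0018 0.0022 0 0 0; 0 -0.0183 0.0018 -0.0003 0 0 0; 0 -0.0181 0.0018 -0.0029 0 0 0; 0 0 0 0 0 0 0"
}}

```text
clock: 49.22
tool_pos: [0.5068, -0.3233, 0.1586]
tool_rot: [[0.104, 0.003, -0.995], [0.995, -0.002, 0.104], [-0.002, -1.0, -0.003]]
force: [-0.3, -4.8, 4.2]
gripper_width: 0.136
```

Emit:
{"api": "carry_out", "payload": {
  "plan": "0 -0.0175 0.0018 -0.0054 0 0 0; 0 -0.0166 0.0017 -0.0078 0 0 0; 0 -0.0154 0.0015 -0.01 0 0 0; 0 -0.0138 0.0014 -0.0121 0 0 0; 0 -0.0115 0.0012 -0.0135 0 0 0; 0 0 0 0 0 0 0; 0 0 0 0 0 0 0"
}}

```text
clock: 50.1
tool_pos: [0.432, -0.3159, 0.1089]
tool_rot: [[0.104, -0.0, -0.995], [0.995, -0.002, 0.104], [-0.002, -1.0, -0.0]]
force: [-1.0, -5.6, 2.0]
gripper_width: 0.131
```

Emit:
{"api": "carry_out", "payload": {
  "plan": "0 -0.0008 0 -0.0015 0 0 0; 0 -0.0007 0 -0.0015 0 0 0; 0 0 0 0 0 0 0; 0 0 0 0 0 0 0"
}}

```text
clock: 50.6
tool_pos: [0.4316, -0.316, 0.1083]
tool_rot: [[0.103, 0.003, -0.995], [0.995, -0.003, 0.103], [-0.002, -1.0, -0.003]]
force: [-3.3, -1.1, 16.9]
gripper_width: 0.134
```

Run:
```python
from h import *
s=snap('scene','s27');crop(s,90,130,240,280,4,'s27c')
```

```text
(no output)
```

View pics/s27c.png

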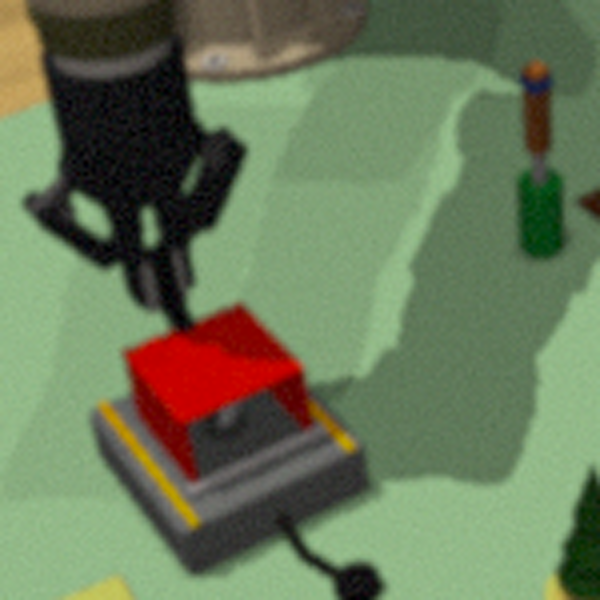

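Emit:
{"api": "carry_out", "payload": {
  "plan": "0 0 0 0.001 0 0 0; 0.015 0 0 0 0 0 0; 0.03 0 0 0 0 0 0; 0.045 0 0 0 0 0 0; 0.045 0 0 0 0 0 0; 0.045 0 0 0.03 0 0 0; 0.045 0 0 0.05 0 0 0; 0.045 0 0 0.06 0 0 0; 0.045 0.03 0 0.04 0 0 0; 0.045 0.03 0 0 0 0 0"
}}

```text
clock: 51.9
tool_pos: [0.492, -0.3161, 0.291]
tool_rot: [[0.104, 0.006, -0.995], [0.995, -0.005, 0.104], [-0.004, -1.0, -0.006]]
force: [-0.4, -0.3, -1.5]
gripper_width: 0.522
```

Run:
```python
from h import *
s=snap('scene','s28');crop(s,90,130,240,280,4,'s28c');im=snap('wrist','w28');t=snap('top','t28');print(manip.observe()['tool_pos'])
a=cv2.imread('pics/s11.png')
crop(s,190,90,390,240,4,'s28d')
```

```text
[ 0.49086496 -0.3146823   0.28587603]
```

View pics/s28c.png

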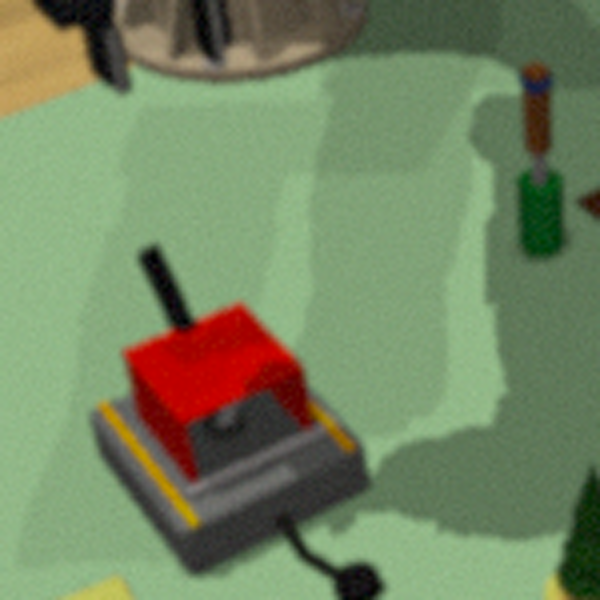

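View pics/s28d.png

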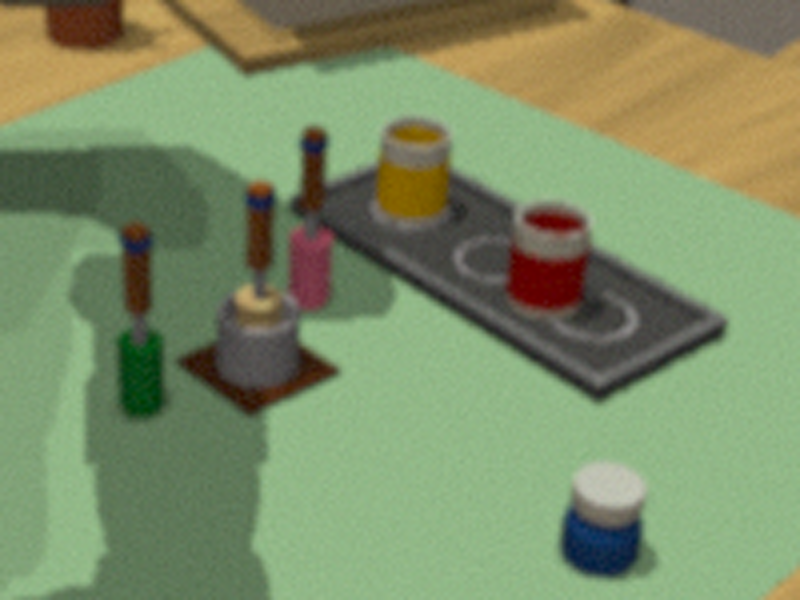

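View pics/t28.png

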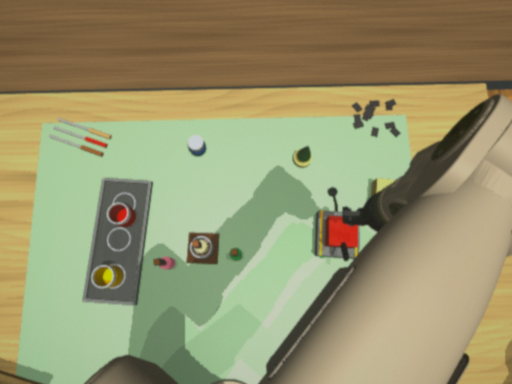

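View pics/w28.png

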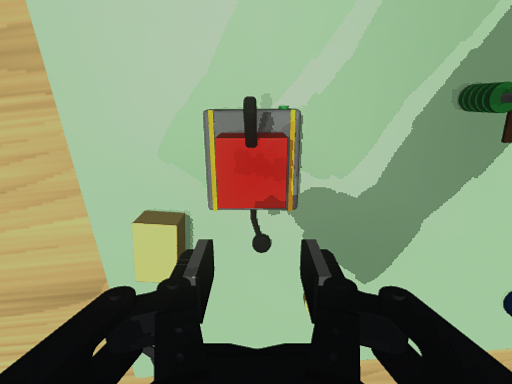

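Run:
```python
from h import *
t=cv2.imread('pics/t28.png');s=cv2.imread('pics/s28.png')
crop(t,80,170,160,310,4,'t28c');crop(s,280,110,375,195,7,'s28e')
```

```text
(no output)
```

View pics/t28c.png

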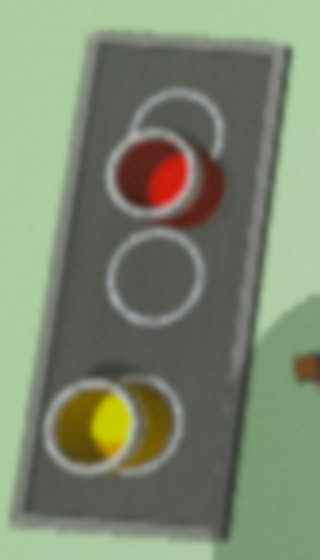

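View pics/s28e.png

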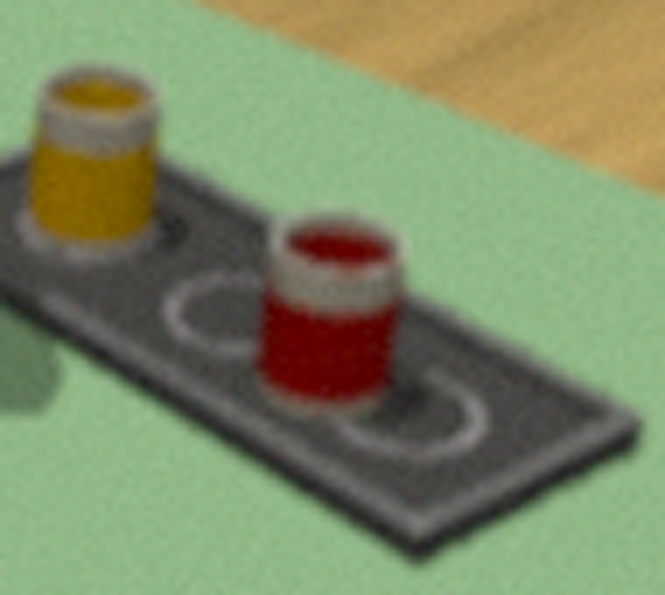

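Run:
```python
from h import *
for p in [(152,172),(92,426)]:
    q=pix2w('top',80+(p[0]+.5)/4-.5,170+(p[1]+.5)/4-.5,.085);d=q[:2]-[.4975,.3105];y=np.radians(-5.3)
    print(q,'plate frame',d@[np.cos(y),np.sin(y)],d@[-np.sin(y),np.cos(y)])
o=manip.observe();print(o['force'],o['qvel'].round(3),o['clock'])
manip.hand_in()
```

```text
[0.56210624 0.2894041  0.085     ] plate frame 0.06627867204440561 -0.015037988374373526
[0.39275602 0.31986594 0.085     ] plate frame -0.1051613008475739 -0.00034936709842822125
[-0.93136334  0.45374446 -0.1820498 ] [-0.017 -0.014 -0.047  0.007 -0.006 -0.007] 52.05
the job is handed in; nothing more can be done
```

The whole job is done and handed in at 52 s of the 210 s allowed. Only the yellow and red cups were on the bench; there was no black one.

- **Brushing:** I took the cream brush from its stand and brushed yellow, then red. In each cup the brush felt the bottom (13–21 N), was drawn up so its lower end was about 5 cm above the bench, inside the upper half, and was pushed to the bottom again. In the red cup the lift ran straight into the second push, so I did not measure its top position, only commanded it. The brush then went back in its stand.
- **Cups on the plate:** Both cups were set upright on the drying plate.
- **Dryer switch:** I opened the cover fully and pushed the toggle to its stop (7 N, seen leaning to the +y side). I then closed the cover and pressed it down to 17 N before letting go.

**Last checks:**
- **Red cup:** After I placed it, it was knocked about 4 cm aside on the plate, so it is no longer on its circle. It still stands upright on the flat at plate x = +66, y = −15 mm, well inside the rim, so I left it there.
- **Yellow cup:** It stands on its circle.
- **Brush, cover and bystanders:** The brush stands in its stand and the cover looks closed. The tree, jar and foam block look unmoved.
- **Hand:** It is raised clear and touching nothing.

No check failed.

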